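# Pack the steel puzzles into their latched case

### The job

Pack the steel puzzles away: swing both hasps off their catches, raise the lid fully upright, lift every puzzle off the stand's hooks and take the one on the desk, and lay each of them flat on the bottom of a compartment, none on top of another or of those already packed. Then shut the lid and swing both hasps back down over their catches. Leave everything else on the desk where it is.

Things in the scene. Friction and masses are not known exactly. Their poses are not given: they have to be found in the camera images.
- case: Grey hard case with aluminium edges, fixed on the desk: 200 (x) by 320 mm (y), shut 72 mm high: walls to 60 mm, lid 12 mm. Origin: centre of underside at desk level; x points to the lid's hinge side, the front with the hasps faces -x (the robot), y left. Walls 6 mm. A rigid 14 mm staple for each hasp stands out of the front, 39 mm up.
- tray_floor (a point): Centre of the case's black inner floor, 12 mm above the desk, axes as the case. Two rows of three compartments (92 by 100 mm), centres at x = -48, +48 and y = -104, 0, +104 mm; dividers 4 mm thick, 30 mm high, at x = 0 and y = -52, +52 mm.
- lid (a joint): The case's lid, a solid plate 200 x 320 x 12 mm hinged along its far edge. Rad: 0 shut, grows as it opens, 1.57 upright, stops at 1.75. Stiff hinge: stays where it is left; takes 3 to 6 N at the handle.
- lid_grip (a point): In the carrying handle: a bow of dark 10 mm bar on the lid's front edge, between the hasps, 52 mm wide (y) over its two legs, standing 42 mm out in the lid's plane. The point: between the legs, 27 mm out, at mid thickness of the lid. Pinched across its 52 mm width it pivots between the pads as the lid swings. Axes turn with the lid: x to the hinge, z out of its top.
- lid_hinge (a point): On the lid's hinge axis (the case's y), middle of the far top edge of the walls; lid_grip is 227 mm in front of it and 6 mm above it when shut.
- hasp_r (a joint): Hasp at the case's front, robot's right (y = -100 mm): steel strap 30 mm wide, 3 mm thick, hinged on the lid's front edge; its slot drops over a staple (catch) on the front wall and holds the lid shut. Rad: 0 hanging on the wall over the catch, grows swinging out and up, 1.57 straight out, stops at 2.7 folded back. Stiff: stays where left, some 0.5 N at the tab. Engaged below 0.15.
- hasp_l (a joint): Hasp at the case's front, robot's left (y = +100 mm): steel strap 30 mm wide, 3 mm thick, hinged on the lid's front edge; its slot drops over a staple (catch) on the front wall and holds the lid shut. Rad: 0 hanging on the wall over the catch, grows swinging out and up, 1.57 straight out, stops at 2.7 folded back. Stiff: stays where left, some 0.5 N at the tab. Engaged below 0.15.
- hasp_r_tab (a point): Middle of the right hasp's finger tab at the strap's free end: 30 mm wide (y), 4 mm thick, standing 18 mm out from the strap. Axes turn with the strap (x to the wall, z up as it hangs); the hinge axis, parallel to y, is 11 mm along x and 38 mm along z from it. Pinched across its 30 mm width it pivots between the pads.
- hasp_l_tab (a point): Middle of the left hasp's finger tab at the strap's free end: 30 mm wide (y), 4 mm thick, standing 18 mm out from the strap. Axes turn with the strap (x to the wall, z up as it hangs); the hinge axis, parallel to y, is 11 mm along x and 38 mm along z from it. Pinched across its 30 mm width it pivots between the pads.
- stand: Display stand fixed on the desk: black base 120 x 300 x 12 mm, posts and a 12 mm rail along y, 160 mm up at x = +45 mm. Three hooks of 6 mm bar point from the rail to -x (the robot) at y = -100, 0, +100 mm: arms level, 160 mm up (bar centre), to x = -20 mm, then turned up 8 mm. Puzzles hang at about x = -5 mm. Origin: desk level under the hooks.
- puzzle_a: Bright steel puzzle, one rigid piece 68 mm long, 70 g: a 12 mm thick disc 38 mm across, with a closed loop of 8 mm bar above it (bar centres: legs at y = +-14, z = -2 to 30 mm, top bar at z = 30; opening 20 x 24 mm). Origin: mid length; z along it to the loop's top, y across the width, x through the thickness. Hangs by its loop on one of the hooks; may be absent (pose None).
- puzzle_b: Bright steel puzzle, one rigid piece 68 mm long, 70 g: a 36 mm wide, 12 mm thick slab, with a closed loop of 8 mm bar above it (bar centres: legs at y = +-14, z = -2 to 30 mm, top bar at z = 30; opening 20 x 24 mm). Origin: mid length; z along it to the loop's top, y across the width, x through the thickness. Hangs by its loop on one of the hooks; may be absent (pose None).
- puzzle_c: Bright steel puzzle, one rigid piece 68 mm long, 70 g: a 36 mm wide, 10 mm thick I-shape, with a closed loop of 8 mm bar above it (bar centres: legs at y = +-14, z = -2 to 30 mm, top bar at z = 30; opening 20 x 24 mm). Origin: mid length; z along it to the loop's top, y across the width, x through the thickness. Hangs by its loop on one of the hooks; may be absent (pose None).
- puzzle_d: Bright steel puzzle, one rigid piece 68 mm long, 70 g: a wedge frame of 8 mm bar, 44 mm wide at the foot, with a closed loop of 8 mm bar above it (bar centres: legs at y = +-14, z = -2 to 30 mm, top bar at z = 30; opening 20 x 24 mm). Origin: mid length; z along it to the loop's top, y across the width, x through the thickness. Lies flat on the desk in front of the stand.
- packed_a: Bright steel puzzle, one rigid piece 68 mm long, 70 g: a block 30 mm wide and 12 mm thick, with a closed loop of 8 mm bar above it (bar centres: legs at y = +-14, z = -2 to 30 mm, top bar at z = 30; opening 20 x 24 mm). Origin: mid length; z along it to the loop's top, y across the width, x through the thickness. Lies in a compartment from the start; may be absent (pose None).
- packed_b: Bright steel puzzle, one rigid piece 68 mm long, 70 g: a square frame of 8 mm bar, 36 mm wide, with a closed loop of 8 mm bar above it (bar centres: legs at y = +-14, z = -2 to 30 mm, top bar at z = 30; opening 20 x 24 mm). Origin: mid length; z along it to the loop's top, y across the width, x through the thickness. Lies in a compartment from the start; may be absent (pose None).
- mouse: White computer mouse, 100 x 60 x 30 mm, between case and stand; not to be moved.
- mug: White mug, 85 mm high, standing on the saucer behind the mouse; not to be moved.
- saucer: Green saucer, 136 mm across; not to be moved.
- stapler: Grey stapler, 130 mm long and 51 mm high, at the left side; not to be moved.
- tape: Black tape dispenser, 130 mm long and 77 mm high, at the right side; not to be moved.

How it is judged (in metres and radians):
On the way, in this order (a step that is already met when the one before it is completed fails the run):
1. both hasps are swung up off their catches, well clear (value of joint each of hasp_r, hasp_l above 1.2 rad), for 0.2 s.
2. the lid is fully open, upright (value of joint lid above 1.4 rad), for 0.2 s.
3. every puzzle lies flat on the floor of the open case (x of puzzle_a in the frame of case between -0.094 and 0.094 m and y of puzzle_a in the frame of case between -0.154 and 0.154 m and z of puzzle_a in the frame of case between 0.008 and 0.026 m and x of puzzle_b in the frame of case between -0.094 and 0.094 m and y of puzzle_b in the frame of case between -0.154 and 0.154 m and z of puzzle_b in the frame of case between 0.008 and 0.026 m and x of puzzle_c in the frame of case between -0.094 and 0.094 m and y of puzzle_c in the frame of case between -0.154 and 0.154 m and z of puzzle_c in the frame of case between 0.008 and 0.026 m and x of puzzle_d in the frame of case between -0.094 and 0.094 m and y of puzzle_d in the frame of case between -0.154 and 0.154 m and z of puzzle_d in the frame of case between 0.008 and 0.026 m and x of packed_a in the frame of case between -0.094 and 0.094 m and y of packed_a in the frame of case between -0.154 and 0.154 m and z of packed_a in the frame of case between 0.008 and 0.026 m and x of packed_b in the frame of case between -0.094 and 0.094 m and y of packed_b in the frame of case between -0.154 and 0.154 m and z of packed_b in the frame of case between 0.008 and 0.026 m and linear speed of each of puzzle_a, puzzle_b, puzzle_c, puzzle_d, packed_a, packed_b below 0.03 m/s and value of joint lid above 1.2 rad), for 0.3 s.
4. the lid is shut (value of joint lid below 0.03 rad), for 0.2 s.
At the end, for the whole second after the job is handed in: Every puzzle that is present lies at rest inside the case, flat on its inner floor (its middle less than 14 mm above that floor, so none lies on another or on a divider); the lid is shut (below 0.03 rad) and both hasps hang down over their catches (below 0.15 rad) (x of puzzle_a in the frame of case between -0.094 and 0.094 m and y of puzzle_a in the frame of case between -0.154 and 0.154 m and z of puzzle_a in the frame of case between 0.008 and 0.026 m and x of puzzle_b in the frame of case between -0.094 and 0.094 m and y of puzzle_b in the frame of case between -0.154 and 0.154 m and z of puzzle_b in the frame of case between 0.008 and 0.026 m and x of puzzle_c in the frame of case between -0.094 and 0.094 m and y of puzzle_c in the frame of case between -0.154 and 0.154 m and z of puzzle_c in the frame of case between 0.008 and 0.026 m and x of puzzle_d in the frame of case between -0.094 and 0.094 m and y of puzzle_d in the frame of case between -0.154 and 0.154 m and z of puzzle_d in the frame of case between 0.008 and 0.026 m and x of packed_a in the frame of case between -0.094 and 0.094 m and y of packed_a in the frame of case between -0.154 and 0.154 m and z of packed_a in the frame of case between 0.008 and 0.026 m and x of packed_b in the frame of case between -0.094 and 0.094 m and y of packed_b in the frame of case between -0.154 and 0.154 m and z of packed_b in the frame of case between 0.008 and 0.026 m and linear speed of each of puzzle_a, puzzle_b, puzzle_c, puzzle_d, packed_a, packed_b below 0.03 m/s and value of joint lid below 0.03 rad and value of joint each of hasp_r, hasp_l below 0.15 rad); the robot touches nothing.
It fails at once if a thing that does not belong to the job is moved more than 40 mm (distance of any of mouse, mug, saucer, stapler, tape from where it was at the start of the episode above 0.04 m).
It fails at once if the mug is tipped (angle between mug's own z axis and vertical above 0.4 rad).
Of puzzle_a, puzzle_b, puzzle_c only 1 to 3 are there at a start; the rules pass over those that are not, and their reading is None.
Of packed_a, packed_b only 1 to 2 are there at a start; the rules pass over those that are not, and their reading is None.
At some moment in a run one of puzzle_d may be knocked a few centimetres aside while the robot is not near it.
Once in a run the grip may slacken for a moment while it holds something.
It also fails if it takes over 210 s, if anything falls off the work surface, if the arm or the gripper's body presses on something with over 40 N, if the wrist force passes 120 N, or if a joint passes its speed limit or range.

### The arm

A 6-joint arm with a two-finger parallel gripper is mounted at the origin on the work surface. World frame = base frame: x ahead of the robot, y to its left, z up, the work surface at z = 0. Lengths are in mm, angles in rad, forces in N, time in s.
With the tool pointing down it reaches from about 350 to 875 mm from the base axis. Payload 4.2 kg.
Tool frame: the origin (TCP) lies on the mounting face of the last link; the fingertips stand 173 mm ahead of it and the grasp point (between the pads) lies 155 mm ahead of it; z points along the fingers, y is the line along which they close (so a half turn about z gives the same grasp; the last joint's range is limited). The gripper opens to 85 mm and grips with 20 to 120 N. Pads are 22 mm wide; open, the fingers measure 114 mm over their backs; the gripper's body (76 mm by 85 mm) begins 54 mm behind the grasp point. The pads swing forward as they close: fully open they stand 13 mm farther back than shut.
Start: joints at [-0.926, 0.385, 0.008, 0, -1.194, -0.259], TCP at [235.202, -579.034, 404.712] pointing down, gripper open.
Joint ranges: [-3.14, 3.14], [-1.21, 2.06], [-1.07, 1.41], [-3.16, 2.05], [-2.99, -0.16], [-3.1, 3.1]. Speed limits (rad/s): [2.79, 2.79, 3.14, 3.14, 3.14, 3.14].

### API

Orientations are given as a unit quaternion [x, y, z, w].
In Python, from bench import arm gives the robot as it stands. The module is installed in compiled form; this text tells all that it offers.
- The arm moves only by the tool move_arm, never from a script. Its arguments are lists of equal length, an entry for each row: "fingers": the finger opening in mm, from 0 to 85.4; "travel": the shift along the tool's x, y, z in mm, a list of three; "dr": the turn, a rotation vector about the tool's x, y, z in rad, a list of three. A call has 1 to 10 rows; each row is the pose to reach, as a shift and turn from the pose commanded when the call began, along the tool's axes at that moment; what a row does not reach only later rows make up. A row lasts 1/10 s, in which the tool goes at most 50 mm and 8.59 degrees, less where a joint would pass 70% of its speed; a pose out of reach is approached as far as the arm can. A call with a gripper value outside its range is refused whole. The fingers move at their own pace and stop on an object; the grip force is fixed at half the most. Time passes only in rows, so rows that repeat a pose let the fingers close. It gives the time, the measured TCP pose, the force, the opening and the grip force at its end, in the units of the state.
- arm.read_state(): the state, without advancing time (a new reading comes with each control period).
- arm.get_image(name): name is "side" or "top"; returns the picture (420x560x3 uint8, red, green, blue); there is no depth.
- arm.camera_model(name): a dict with "intrinsics" (3x3 intrinsics, pixels), "pose" (4x4, takes a point from camera to world coordinates). Camera axes: x right, y up, looking along -z (the intrinsics and any distortion apply to the point x, -y, -z); pixel columns grow to the right and rows downward; lengths in mm; the calibration is good to about 2 mm. A picture is of the moment at which its call begins. camera_model takes no time and is no camera call.
- arm.job_done(): hands the job in; it is judged then, once.
The state is a dict: "clock": time; "joints": joint angles; "joint_vel": joint speeds; "joint_efforts": joint torques, N m; "position": TCP position; "ee_rot": TCP orientation; "contact_force": force on the tool from outside, world axes, zero at the start; "wrist_torque": the same for the moment, N m; "gripper_width": finger opening in mm; "grasp_force": force on a finger pad.
Only numpy, scipy, OpenCV 4.12 (cv2) and the standard library are available. Lean on these libraries where they do the work, as an engineer would, in place of code of your own. Each camera call takes 0.05 s, during which the arm holds its last target. There are 200 camera calls.

## Working session

There is one attempt and no reset: what is moved stays moved. The work goes in short steps, Python scripts to look and compute and a tool call to move; the robot and the scene stay as the last step left them, time stands still between calls to the robot, and variables do not carry over. Pictures are saved under pics/ and viewed, at most 14 in all, crops included, and the job is handed in when it is done.

Besides the shell and the picture viewer there is one more tool, called after "Request:" by a JSON object that holds its "api" and its "payload". move_arm: Moves the arm, as the interface text tells. Its arguments: {"type":"object","properties":{"fingers":{"type":"array","items":{"type":"number"}},"travel":{"type":"array","items":{"type":"array","items":{"type":"number"}}},"dr":{"type":"array","items":{"type":"array","items":{"type":"number"}}}},"required":["fingers","travel","dr"]}

```bash
mkdir -p pics; python3 - <<'E'
from bench import arm
import cv2,numpy as np
np.set_printoptions(precision=2,suppress=True)
for n in("top","side"):
    cv2.imwrite(f"pics/{n}0.png",cv2.resize(arm.get_image(n)[:,:,::-1],(784,588),interpolation=cv2.INTER_CUBIC)); m=arm.camera_model(n); print(n,m)
print(arm.read_state())
E
```

```text
top {'intrinsics': array([[476.31,   0.  , 278.95],
       [  0.  , 476.31, 210.51],
       [  0.  ,   0.  ,   1.  ]]), 'pose': array([[   0.02,    0.99,   -0.11,  408.6 ],
       [  -1.  ,    0.02,    0.  ,   -4.7 ],
       [   0.01,    0.11,    0.99, 1615.9 ],
       [   0.  ,    0.  ,    0.  ,    1.  ]])}
side {'intrinsics': array([[488.72,   0.  , 272.66],
       [  0.  , 488.72, 209.18],
       [  0.  ,   0.  ,   1.  ]]), 'pose': array([[ -0.83,   0.33,  -0.44, -35.22],
       [ -0.55,  -0.47,   0.69, 899.65],
       [  0.02,   0.82,   0.57, 881.66],
       [  0.  ,   0.  ,   0.  ,   1.  ]])}
{'clock': 0.1, 'joints': array([-0.93,  0.39,  0.01, -0.  , -1.19, -0.26]), 'joint_vel': array([ 0., -0.,  0.,  0.,  0.,  0.]), 'joint_efforts': array([ -0.  , -39.33,  18.89,   4.2 ,  -0.  ,   0.  ]), 'position': array([ 235.15, -578.87,  403.74]), 'ee_rot': array([-0.19,  0.98,  0.  , -0.  ]), 'contact_force': array([ 0.48, -0.16, -0.  ]), 'wrist_torque': array([ 0.03,  0.04, -0.05]), 'grasp_force': 0.0, 'gripper_width': 85.31304821815075}
```

View pics/top0.png

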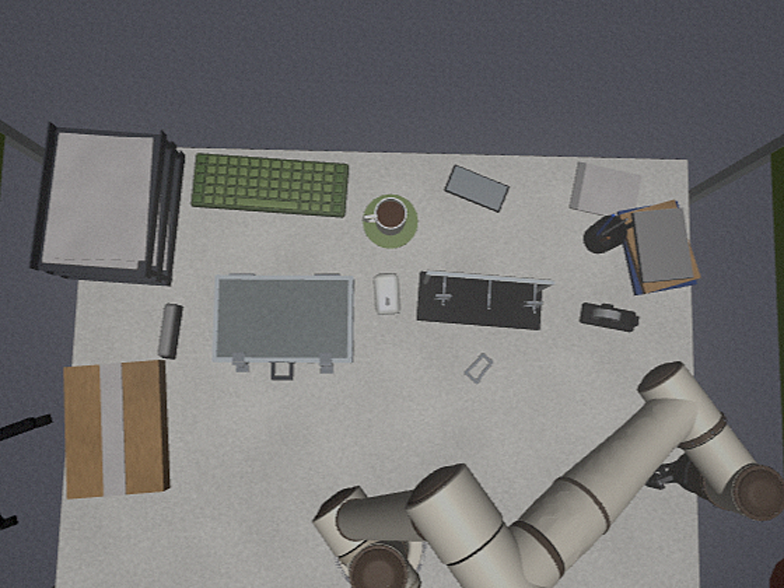

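View pics/side0.png

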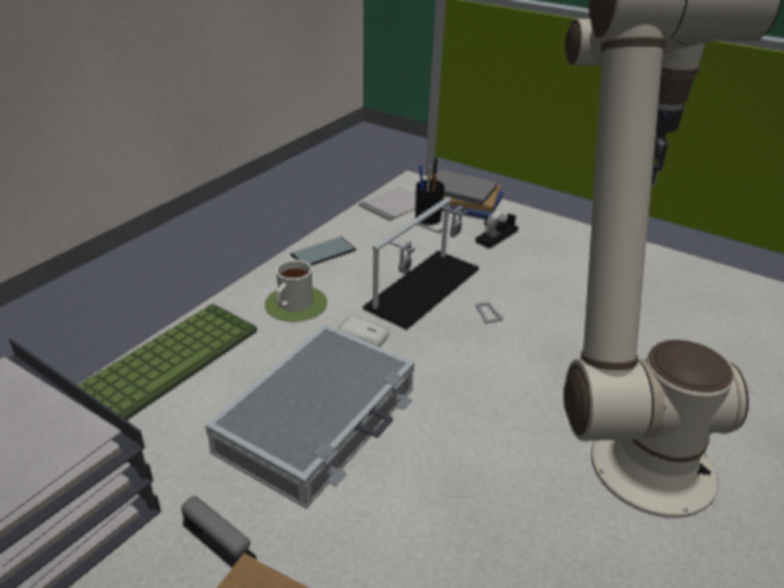

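The top view shows the case at (213–353, 276–362), with the handle at (282,370). The stand base spans (418–550, 272–330), with puzzles on the left (443) and right (533) hooks and the middle hook (490) empty. The wedge lies on the desk at (479,368).

```bash
python3 - <<'E'
import cv2,numpy as np
from bench import arm
t=arm.get_image("top")[:,:,::-1];s=arm.get_image("side")[:,:,::-1]
a=t[190:280,145:275];b=t[185:280,285:415]
f=lambda i,k:cv2.resize(i,None,fx=k,fy=k,interpolation=cv2.INTER_CUBIC)
cv2.imwrite("pics/t1.png",np.vstack([f(a,3.2),f(b,3.2)]) if 0 else f(np.vstack([a,b]),3.2)) 
cv2.imwrite("pics/s1.png",f(s[130:360,145:365],2.6))
E
```

```text
(no output)
```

View pics/t1.png

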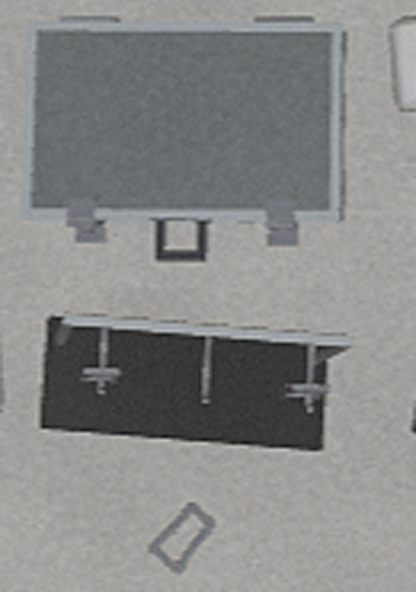

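View pics/s1.png

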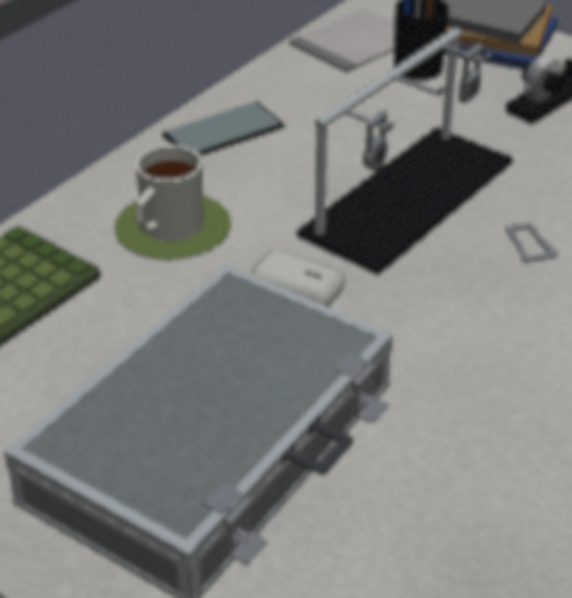

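The close crops give the case lid corners, the base and rail corners, the hook tips and the wedge outline in both views. The wedge's wide foot is at the lower left in t1. I'll fit the poses from these.

```bash
cat > h.py <<'E'
import numpy as np,cv2
from bench import arm
from scipy.optimize import least_squares
from scipy.spatial.transform import Rotation as R
np.set_printoptions(precision=2,suppress=True)
C={n:arm.camera_model(n) for n in("top","side")}
def proj(n,P):
    T=np.linalg.inv(C[n]["pose"]); p=np.atleast_2d(P)@T[:3,:3].T+T[:3,3]
    q=np.c_[p[:,0],-p[:,1],-p[:,2]]@C[n]["intrinsics"].T
    return q[:,:2]/q[:,2:]
def onz(n,uv,z):
    T=C[n]["pose"];d=np.linalg.solve(C[n]["intrinsics"],[uv[0],uv[1],1]);d=T[:3,:3]@[d[0],-d[1],-d[2]]
    return T[:3,3]+d*(z-T[2,3])/d[2]
def tri(a,b): # uv top, uv side
    return least_squares(lambda p:np.r_[proj("top",p)[0]-a,proj("side",p)[0]-b],onz("top",a,50)).x
def loc(pose,P):
    c,s=np.cos(pose[2]),np.sin(pose[2]);P=np.atleast_2d(P)
    return np.c_[pose[0]+c*P[:,0]-s*P[:,1],pose[1]+s*P[:,0]+c*P[:,1],P[:,2]]
def fit(obs,x0):
    f=lambda p:np.concatenate([(proj(n,loc(p,P))[0]-uv) for n,P,uv in obs])
    r=least_squares(f,x0,loss="soft_l1");return r.x,f(r.x).reshape(-1,2)
E
cat > m1.py <<'E'
from h import *
ta=lambda X,Y:np.array([145+X/3.2,190+Y/3.2]);tb=lambda X,Y:np.array([285+X/3.2,185+(Y-288)/3.2]);sd=lambda X,Y:np.array([145+X/2.6,130+Y/2.6])
for nm,a,b in[("BL",ta(29,24),sd(10,457)),("BR",ta(343,27),sd(228,267)),("FR",ta(344,219),sd(390,338)),("FL",ta(24,219),sd(190,548)),
 ("sBL",tb(48,317),sd(300,232)),("sFL",tb(41,428),sd(378,272)),("sFR",tb(322,450),sd(512,158)),("railL",tb(62,322),sd(320,122)),("railR",tb(352,343),sd(458,35))]:
    print(nm,tri(a,b))
k=[(100,160),(100,-160),(-100,-160),(-100,160)]
o=[("top",(x,y,72),ta(*p)) for (x,y),p in zip(k,[(29,24),(343,27),(344,219),(24,219)])]+[("side",(x,y,72),sd(*p)) for (x,y),p in zip(k,[(10,457),(228,267),(390,338),(190,548)])]
print("case",*fit(o,[450,250,0]))
o=[("top",(60,150,12),tb(48,317)),("top",(-60,150,12),tb(41,428)),("top",(-60,-150,12),tb(322,450)),
("side",(60,150,12),sd(300,232)),("side",(-60,150,12),sd(378,272)),("side",(-60,-150,12),sd(512,158)),("side",(60,-150,12),sd(440,130)),
("top",(-20,100,168),tb(101,393)),("top",(-20,0,168),tb(205,402)),("top",(-20,-100,168),tb(310,411))]
print("stand",*fit(o,[500,-150,0]))
w=[onz("top",tb(*p),4) for p in[(193,503),(215,523),(178,572),(149,549)]];print("wedge top",np.array(w),np.mean(w,0))
w2=[onz("side",sd(*p),4) for p in[(506,230),(530,222),(556,255),(523,263)]];print("wedge side",np.array(w2),np.mean(w2,0))
E
python3 m1.py
```

```text
BL [613.95 395.93  67.54]
BR [619.99  76.05  70.5 ]
FR [425.31  69.95  65.53]
FL [417.56 390.14  75.99]
sBL [643.72 -85.08  10.2 ]
sFL [528.73 -78.03   6.82]
sFR [ 512.14 -375.14    9.32]
railL [618.8  -89.47 165.72]
railR [ 604.6  -371.04  158.3 ]
case [518.86 233.59   0.02] [[ 0.2  -0.08]
 [ 0.11 -0.71]
 [-0.72  0.77]
 [-0.18  0.54]
 [-1.14 -1.89]
 [-0.54 -0.79]
 [ 1.02 -1.11]
 [ 0.44  2.14]]
stand [ 572.8  -228.57   -0.07] [[-0.02  1.1 ]
 [-0.91  1.48]
 [-0.13  2.79]
 [-1.18 -0.22]
 [ 1.06 -0.19]
 [ 2.52  0.37]
 [-0.09 -0.93]
 [ 0.06 -2.67]
 [ 0.14 -2.48]
 [-0.08 -2.28]]
wedge top [[ 453.43 -239.93    4.  ]
 [ 432.96 -263.28    4.  ]
 [ 380.89 -224.68    4.  ]
 [ 404.19 -193.98    4.  ]] [ 417.87 -230.47    4.  ]
wedge side [[ 449.32 -237.13    4.  ]
 [ 433.29 -268.36    4.  ]
 [ 379.48 -226.58    4.  ]
 [ 403.89 -190.85    4.  ]] [ 416.5  -230.73    4.  ]
```

```bash
cat > m2.py <<'E'
from h import *
tb=lambda X,Y:np.array([285+X/3.2,185+(Y-288)/3.2]);sd=lambda X,Y:np.array([145+X/2.6,130+Y/2.6])
ta=lambda X,Y:np.array([145+X/3.2,190+Y/3.2])
B=[("top",(60,150,12),tb(48,317)),("top",(-60,150,12),tb(41,428)),("top",(-60,-150,12),tb(322,450)),
("side",(60,150,12),sd(300,232)),("side",(-60,150,12),sd(378,272)),("side",(-60,-150,12),sd(512,158)),("side",(60,-150,12),sd(440,130))]
H=[("top",(-23,100,168),tb(101,393)),("top",(-23,0,168),tb(205,402)),("top",(-23,-100,168),tb(310,411)),
("side",(-20,100,170),sd(390,118)),("side",(-20,-100,170),sd(490,47)),("side",(45,150,166),sd(320,122)),("side",(45,-150,166),sd(458,35))]
f=lambda p:np.concatenate([proj(n,loc(p[:3],np.array(P)+[p[3],0,0]))[0]-u for n,P,u in B]+[proj(n,loc(p[:3],P))[0]-u for n,P,u in H])
r=least_squares(f,[570,-230,-.06,10],loss="soft_l1");print("stand",r.x,f(r.x).reshape(-1,2).tolist())
print("hasp tabs z=28 top",onz("top",ta(91,232),28),onz("top",ta(284,234),28),"handle z66",onz("top",ta(182,258),66), onz("top",ta(182,222),66))
print("tabs tri",tri(ta(91,232),sd(250,545)),tri(ta(284,234),sd(373,407)),"handle outer mid",tri(ta(182,260),sd(336,450)))
print("puzzles tops",tri(tb(100,375),sd(377,120)),tri(tb(307,389),sd(470,50)), onz("top",tb(100,375),169),onz("top",tb(307,389),169))
E
python3 m2.py
```

```text
stand [ 567.54 -229.04   -0.06   10.07] [[0.06506701380641289, 0.20958161399016717], [-0.41023535867230976, 0.6094273796182961], [0.41944992626133626, 0.869284891646771], [-1.9768371293369569, -0.6006396841528385], [0.4797934343807242, -0.8365106449317068], [1.0060551096228778, -0.4952026273737147], [-1.7002164815479546, -1.5755023015111078], [0.1688345248662131, 0.4050293414215673], [0.30050796296700355, 0.21781275548474355], [0.1261461198725442, 0.031116269109674022], [-0.20289882127900682, 1.4566981142115765], [-1.79174234188946, 2.6704182568405486], [-2.399379562853426, 0.7781070438664699], [1.1666800036410336, -3.3516224560388537]]
hasp tabs z=28 top [405.82 332.48  28.  ] [408.26 133.04  28.  ] handle z66 [381.92 231.65  66.  ] [417.99 233.11  66.  ]
tabs tri [404.15 330.83  30.94] [406.51 131.72  32.3 ] handle outer mid [381.69 231.43  72.96]
puzzles tops [ 568.48 -126.36  167.81] [ 559.93 -323.42  171.45] [ 568.7  -126.07  169.  ] [ 559.87 -324.11  169.  ]
```

```bash
cat >> h.py <<'E'
import json,sys
def pose():
    s=arm.read_state();Rm=R.from_quat(s["ee_rot"]);return s,np.array(s["position"]),Rm
def tool(yaw=0.012,pitch=90):
    """tool z: pitch 90 = down, 0 = +X ; tool y along world Y turned by yaw"""
    a=np.radians(pitch);z=np.array([np.cos(a),0,-np.sin(a)]);y=np.array([0,1.,0]);x=np.cross(y,z)
    return R.from_euler("z",yaw)*R.from_matrix(np.c_[x,y,z])
def plan(wps,start=None):
    """wps: list of (grasp point xyz, Rot). prints each as shift/turn from start (default: current pose)"""
    s,p,Rm=pose()
    if start: Rm=start[1];p=np.array(start[0])+Rm.apply([0,0,-155])
    for g,Rt in wps:
        t=np.array(g)-Rt.apply([0,0,155])
        print("travel",Rm.inv().apply(t-p).round(1).tolist(),"dr",(Rm.inv()*Rt).as_rotvec().round(3).tolist(),"dist",round(np.linalg.norm(t-p)))
def st():
    s,p,Rm=pose();print("t",round(s["clock"],2),"grasp",p+Rm.apply([0,0,155]),"z",Rm.as_matrix()[:,2],"y",Rm.as_matrix()[:,1],"j",s["joints"],"w",round(s["gripper_width"],1),"gf",s["grasp_force"],"F",s["contact_force"])
    open("log.txt","a").write(json.dumps([list(map(float,s["joints"])),list(map(float,s["position"])),list(map(float,s["ee_rot"]))])+"\n")
E
python3 -c "
from h import *
st();plan([((430,-100,250),tool()),((404,132.5,130),tool())])
plan([((404,132.5,34),tool())],((404,132.5,130),tool()))"
```

```text
t 0.2 grasp [ 235.06 -578.76  249.03] z [-0.  0. -1.] y [-0.38  0.93  0.  ] j [-0.93  0.39  0.01 -0.   -1.19 -0.26] w 85.4 gf 0.0 F [-0.36  0.78  0.12]
travel [-360.7, 370.4, -0.5] dr [0.001, -0.0, 0.374] dist 517
travel [-424.1, 595.5, 119.8] dr [0.001, -0.0, 0.374] dist 741
travel [0.0, 0.0, 96.0] dr [0.0, 0.0, 0.0] dist 96
```

Request:
{"api": "move_arm", "payload": {"fingers": [60, 60, 60, 60, 60, 60, 60, 60, 60, 60], "travel": [[-361, 370, 0], [-361, 370, 0], [-361, 370, 0], [-361, 370, 0], [-361, 370, 0], [-361, 370, 0], [-361, 370, 0], [-361, 370, 0], [-361, 370, 0], [-361, 370, 0]], "dr": [[0, 0, 0.374], [0, 0, 0.374], [0, 0, 0.374], [0, 0, 0.374], [0, 0, 0.374], [0, 0, 0.374], [0, 0, 0.374], [0, 0, 0.374], [0, 0, 0.374], [0, 0, 0.374]]}}

```text
clock: 1.2
position: [422.7, -117.5, 405.0]
ee_rot: [-0.006, 1.0, 0.0, 0.0]
contact_force: [1.1, 0.1, 0.2]
gripper_width: 59.8
grasp_force: 0.0
```

```bash
python3 -c "
from h import *
st();plan([((404,132.5,130),tool())])"
```

```text
t 1.2 grasp [ 422.85 -117.49  250.01] z [ 0.  0. -1.] y [-0.01  1.    0.  ] j [ 0.1   0.06 -0.42  0.   -1.09 -1.66] w 59.8 gf 0.0 F [1.13 0.08 0.25]
travel [15.8, 250.2, 120.0] dr [0.0, 0.001, -0.0] dist 278
```

Request:
{"api": "move_arm", "payload": {"fingers": [60, 60, 60, 60, 60, 60, 60, 60], "travel": [[16, 250, 120], [16, 250, 120], [16, 250, 120], [16, 250, 120], [16, 250, 120], [16, 250, 120], [16, 250, 120], [16, 250, 120]], "dr": [[0, 0, 0], [0, 0, 0], [0, 0, 0], [0, 0, 0], [0, 0, 0], [0, 0, 0], [0, 0, 0], [0, 0, 0]]}}

```text
clock: 2.0
position: [403.6, 130.6, 284.5]
ee_rot: [-0.007, 1.0, -0.0, -0.0]
contact_force: [0.2, -1.0, 0.0]
gripper_width: 60.2
grasp_force: 0.0
```

```bash
python3 -c "
from h import *
st();plan([((404,132.5,34),tool())])
cv2.imwrite('pics/s2.png',cv2.resize(arm.get_image('side')[200:330,200:360,::-1],None,fx=4,fy=4,interpolation=cv2.INTER_CUBIC))"
```

```text
t 2.0 grasp [403.42 130.53 129.48] z [-0. -0. -1.] y [-0.01  1.   -0.  ] j [ 0.7   0.18 -0.63  0.   -0.76 -2.26] w 60.2 gf 0.0 F [ 0.2  -1.    0.01]
travel [-0.6, 1.9, 95.5] dr [-0.001, -0.001, 0.001] dist 95
```

View pics/s2.png

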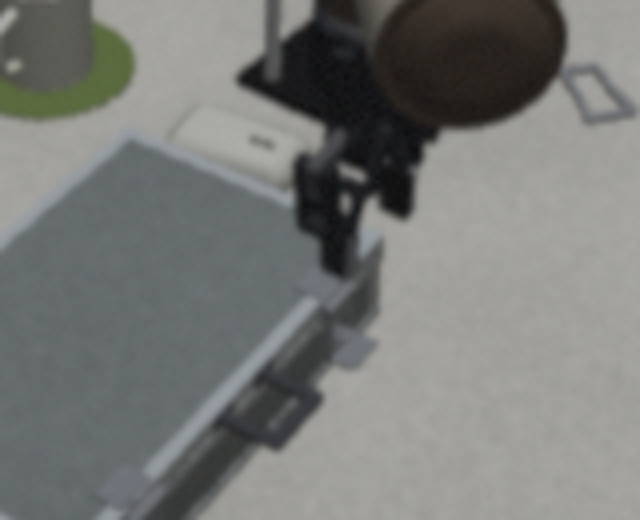

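The gripper hangs straight over the right hasp tab, seen at (352,345).

Request:
{"api": "move_arm", "payload": {"fingers": [60, 60, 60, 60, 20, 20, 20, 20, 20, 20], "travel": [[0, 2, 40], [0, 2, 75], [0, 2, 96], [0, 2, 96], [0, 2, 96], [0, 2, 96], [0, 2, 96], [0, 2, 96], [0, 2, 96], [0, 2, 96]], "dr": [[0, 0, 0], [0, 0, 0], [0, 0, 0], [0, 0, 0], [0, 0, 0], [0, 0, 0], [0, 0, 0], [0, 0, 0], [0, 0, 0], [0, 0, 0]]}}

```text
clock: 3.05
position: [404.7, 133.1, 190.2]
ee_rot: [-0.006, 1.0, 0.001, 0.002]
contact_force: [0.5, 1.9, 6.7]
gripper_width: 27.9
grasp_force: 62.7
```

```bash
python3 -c "
from h import *
st()
for th in (.3,.6,.9,1.2,1.5,1.8,2.1):
  s,c=np.sin(th),np.cos(th);print(th, (-(-38*s-11*c+11)).round(1), -(-38*c+11*s+38).round(1))"
```

```text
t 3.05 grasp [405.39 133.61  35.21] z [ 0.  0. -1.] y [-0.01  1.    0.  ] j [ 0.7   0.36 -0.73  0.   -0.47 -2.26] w 27.9 gf 62.658186187377396 F [0.49 1.94 6.69]
0.3 10.7 -4.9
0.6 19.5 -12.8
0.9 25.6 -23.0
1.2 28.4 -34.5
1.5 27.7 -46.3
1.8 23.5 -57.3
2.1 16.2 -66.7
```

Request:
{"api": "move_arm", "payload": {"fingers": [20, 20, 20, 20, 20, 20, 20, 20, 20, 20], "travel": [[5.5, 0, -2], [10.7, 0, -4.9], [19.5, 0, -12.8], [25.6, 0, -23], [28.4, 0, -34.5], [27.7, 0, -46.3], [23.5, 0, -57.3], [16, 0, -67], [16, 0, -67], [16, 0, -67]], "dr": [[0, 0, 0], [0, 0, 0], [0, 0, 0], [0, 0, 0], [0, 0, 0], [0, 0, 0], [0, 0, 0], [0, 0, 0], [0, 0, 0], [0, 0, 0]]}}

```text
clock: 4.05
position: [387.4, 132.6, 255.7]
ee_rot: [-0.005, 1.0, 0.001, 0.0]
contact_force: [-0.6, 6.2, -4.2]
gripper_width: 26.3
grasp_force: 59.2
```

```bash
python3 -c "
from h import *
st()
cv2.imwrite('pics/s3.png',cv2.resize(arm.get_image('side')[200:330,200:360,::-1],None,fx=4,fy=4,interpolation=cv2.INTER_CUBIC))"
```

```text
t 4.05 grasp [387.54 133.03 100.74] z [ 0.  0. -1.] y [-0.01  1.    0.  ] j [ 0.73  0.21 -0.7  -0.   -0.66 -2.29] w 26.3 gf 59.22132968902588 F [-0.55  6.16 -4.24]
```

View pics/s3.png

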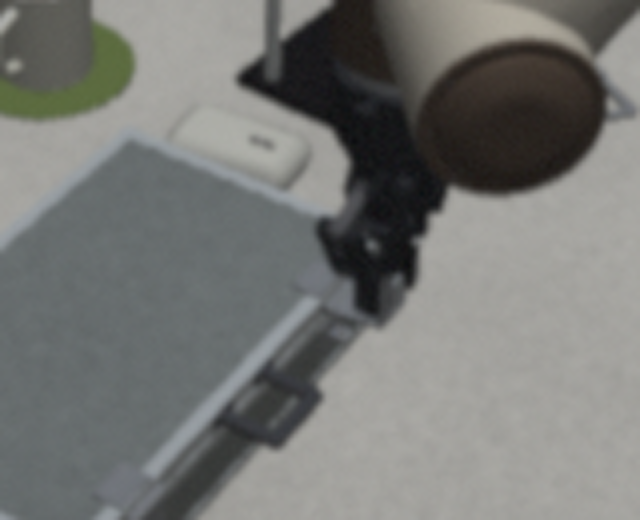

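The right strap has swung up with the gripper. Next is the left hasp.

Request:
{"api": "move_arm", "payload": {"fingers": [60, 60, 60, 60, 60, 60, 60, 60, 60, 60], "travel": [[0, 0, 0], [0, 0, 0], [0, 0, -25], [0, 0, -50], [-8, 50, -50], [-17, 100, -50], [-17, 150, -50], [-17, 199.5, -40], [-17, 199.5, 0], [-17, 199.5, 0]], "dr": [[0, 0, 0], [0, 0, 0], [0, 0, 0], [0, 0, 0], [0, 0, 0], [0, 0, 0], [0, 0, 0], [0, 0, 0], [0, 0, 0], [0, 0, 0]]}}

```text
clock: 5.1
position: [400.6, 330.9, 251.0]
ee_rot: [-0.006, 1.0, -0.005, -0.004]
contact_force: [-0.4, -2.3, -0.5]
gripper_width: 59.6
grasp_force: 0.0
```

```bash
python3 -c "
from h import *
st();plan([((402,332.5,34.5),tool())])"
```

```text
t 5.1 grasp [399.43 329.47  96.01] z [-0.01 -0.01 -1.  ] y [-0.01  1.   -0.01] j [ 1.    0.38 -0.44 -0.   -0.76 -2.56] w 59.6 gf 0.0 F [-0.45 -2.32 -0.48]
travel [-1.9, 2.1, 61.5] dr [-0.009, -0.008, -0.0] dist 62
```

Request:
{"api": "move_arm", "payload": {"fingers": [60, 60, 60, 20, 20, 20, 20, 20, 20, 20], "travel": [[0, 0, 35], [0, 0, 62], [0, 0, 62], [0, 0, 62], [0, 0, 62], [0, 0, 62], [0, 0, 62], [0, 0, 62], [0, 0, 62], [0, 0, 62]], "dr": [[0, 0, 0], [0, 0, 0], [0, 0, 0], [0, 0, 0], [0, 0, 0], [0, 0, 0], [0, 0, 0], [0, 0, 0], [0, 0, 0], [0, 0, 0]]}}

```text
clock: 6.1
position: [403.1, 333.0, 196.0]
ee_rot: [-0.006, 1.0, 0.002, 0.002]
contact_force: [0.3, 1.5, 6.5]
gripper_width: 27.6
grasp_force: 59.5
```

```bash
python3 -c "
from h import *
st()"
```

```text
t 6.1 grasp [403.72 333.65  40.97] z [ 0.  0. -1.] y [-0.01  1.    0.  ] j [ 1.    0.47 -0.49  0.   -0.61 -2.56] w 27.6 gf 59.47054107673466 F [0.31 1.47 6.49]
```

Request:
{"api": "move_arm", "payload": {"fingers": [20, 20, 20, 20, 20, 20, 20, 20, 20, 20], "travel": [[5.5, 0, -2], [10.7, 0, -4.9], [19.5, 0, -12.8], [25.6, 0, -23], [28.4, 0, -34.5], [27.7, 0, -46.3], [23.5, 0, -57.3], [16, 0, -67], [16, 0, -67], [16, 0, -67]], "dr": [[0, 0, 0], [0, 0, 0], [0, 0, 0], [0, 0, 0], [0, 0, 0], [0, 0, 0], [0, 0, 0], [0, 0, 0], [0, 0, 0], [0, 0, 0]]}}

```text
clock: 7.1
position: [387.5, 332.8, 261.7]
ee_rot: [-0.007, 1.0, 0.002, 0.002]
contact_force: [5.3, 4.2, -5.0]
gripper_width: 24.4
grasp_force: 59.2
```

Request:
{"api": "move_arm", "payload": {"fingers": [60, 60, 80, 80, 80, 80, 80, 80], "travel": [[0, 0, 0], [0, 0, 0], [0, 0, -25], [0, 0, -50], [0, -50, -50], [0, -99, -50], [0, -99, -50], [0, -99, -50]], "dr": [[0, 0, 0], [0, 0, 0], [0, 0, 0], [0, 0, 0], [0, 0, 0], [0, 0, 0], [0, 0, 0], [0, 0, 0]]}}

```text
clock: 7.9
position: [387.2, 231.2, 311.0]
ee_rot: [-0.005, 1.0, -0.0, -0.0]
contact_force: [0.8, 0.1, -0.1]
gripper_width: 80.3
grasp_force: 0.0
```

```bash
python3 -c "
from h import *
st();plan([((392,233,68),tool())])
t=arm.get_image('top')[190:280,145:275,::-1];s=arm.get_image('side')[220:350,145:335,::-1]
f=lambda i:cv2.resize(i,(570,int(i.shape[0]*570/i.shape[1])),interpolation=cv2.INTER_CUBIC)
cv2.imwrite('pics/s4.png',cv2.resize(np.vstack([f(t),f(s)]),None,fx=.74,fy=.74))"
```

```text
t 7.9 grasp [387.15 231.14 156.04] z [-0. -0. -1.] y [-0.01  1.   -0.  ] j [ 0.9   0.19 -0.54  0.   -0.85 -2.46] w 80.3 gf 0.0 F [ 0.76  0.08 -0.12]
travel [-4.8, 1.8, 88.0] dr [-0.0, -0.0, -0.002] dist 88
```

View pics/s4.png

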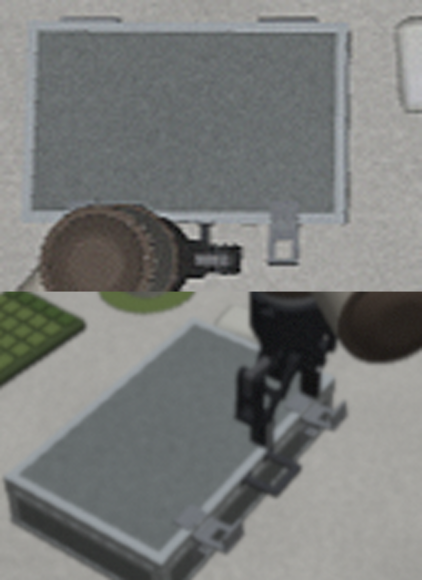

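```bash
python3 -c "
from h import *
print(tri((232.2,269),(291.4,276.8)))
case=np.array([519,233.3,.012])
for th in(1.0,1.3,1.57,1.8,2.1,2.4):
  s,c=np.sin(th),np.cos(th)
  out=[]
  for y in(-100,100):
    for k in (2,20): # tab root/tip from strap
      P=loc(case,[-101-38*s-k*c,y,66-38*c+k*s]);out+=[((proj('top',P)[0]-[145,190])*3.245).round(),((proj('side',P)[0]-[145,220])*2.22+[0,292]).round()]
  print(th,*out)"
```

```text
[393.42 135.53  74.19]
1.0 [287. 259.] [334. 437.] [285. 269.] [342. 431.] [ 88. 257.] [229. 556.] [ 84. 267.] [237. 550.]
1.3 [286. 264.] [337. 432.] [284. 269.] [342. 422.] [ 86. 262.] [232. 551.] [ 82. 267.] [236. 541.]
1.57 [285. 265.] [339. 425.] [283. 265.] [339. 413.] [ 83. 263.] [233. 544.] [ 79. 263.] [233. 531.]
1.8 [284. 263.] [338. 419.] [283. 259.] [335. 405.] [ 81. 261.] [231. 537.] [ 78. 257.] [228. 523.]
2.1 [283. 259.] [334. 410.] [282. 249.] [328. 396.] [ 79. 256.] [227. 528.] [ 76. 247.] [219. 512.]
2.4 [283. 251.] [329. 401.] [282. 237.] [319. 388.] [ 78. 249.] [221. 518.] [ 75. 235.] [209. 504.]
```

```bash
python3 -c "
from h import *
t=arm.get_image('top')[250:280,215:255,::-1];s=arm.get_image('side')
a=cv2.resize(t,(400,300),interpolation=cv2.INTER_CUBIC)
b=cv2.resize(s[262:292,275:315,::-1],(400,300),interpolation=cv2.INTER_CUBIC)
c=cv2.resize(s[315:345,225:265,::-1],(400,300),interpolation=cv2.INTER_CUBIC)
cv2.imwrite('pics/s5.png',np.vstack([np.hstack([a,b]),np.hstack([c,c])]))
case=np.array([519,233.3,.012])
for th in(1.3,1.57,1.8,2.1):
  s,c=np.sin(th),np.cos(th)
  o=[]
  for k in (2,20):
      P=loc(case,[-101-38*s-k*c,-100,66-38*c+k*s]);Q=loc(case,[-101-38*s-k*c,100,66-38*c+k*s]);o+=[(proj('top',P)[0]-[215,250])*10,(proj('side',P)[0]-[275,262])*10,(proj('side',Q)[0]-[225,315])*10+[0,300]]
  print(th,*[x.round() for x in o])"
```

```text
1.3 [181. 212.] [220. 209.] [245. 516.] [176. 228.] [241. 164.] [264. 471.]
1.57 [178. 216.] [225. 179.] [248. 486.] [173. 217.] [229. 124.] [248. 428.]
1.8 [176. 211.] [222. 150.] [243. 455.] [171. 199.] [210.  89.] [226. 390.]
2.1 [173. 197.] [207. 111.] [224. 412.] [170. 168.] [177.  48.] [188. 343.]
```

View pics/s5.png

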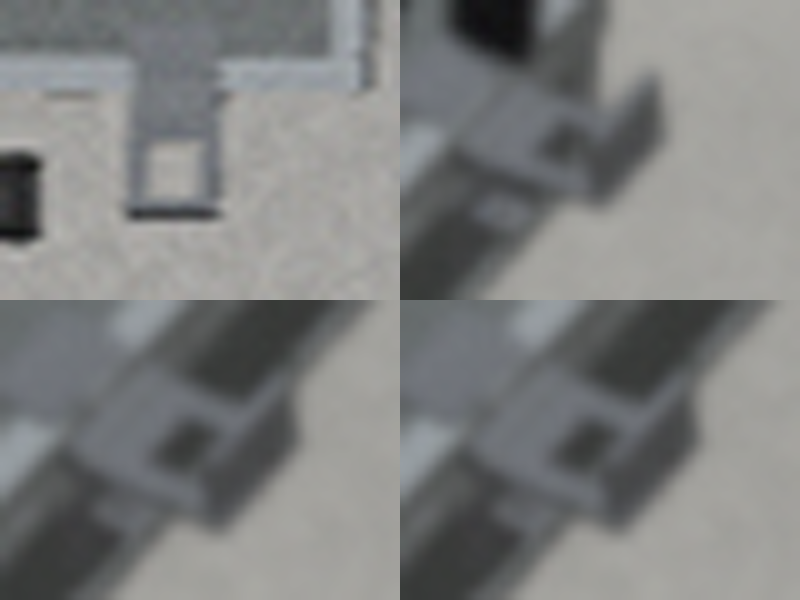

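Both straps stand about straight out at ~1.57: the tab roots and tips match the model within a pixel. Now the handle.

Request:
{"api": "move_arm", "payload": {"fingers": [80, 80, 80, 80, 40, 40, 40, 40, 40, 40], "travel": [[-5, 1, 40], [-5, 1, 75], [-5, 1, 90], [-5, 1, 90], [-5, 1, 90], [-5, 1, 90], [-5, 1, 90], [-5, 1, 90], [-5, 1, 90], [-5, 1, 90]], "dr": [[0, 0, 0], [0, 0, 0], [0, 0, 0], [0, 0, 0], [0, 0, 0], [0, 0, 0], [0, 0, 0], [0, 0, 0], [0, 0, 0], [0, 0, 0]]}}

```text
clock: 9.1
position: [392.7, 233.6, 222.2]
ee_rot: [-0.006, 1.0, 0.0, 0.001]
contact_force: [-0.8, -3.5, 7.0]
gripper_width: 50.0
grasp_force: 60.7
```

```bash
python3 -c "
from h import *
st()
for th in np.arange(.12,1.7,.12):
  s,c=np.sin(th),np.cos(th);d=np.array([-227*c-6*s+227,0,227*s+6*c-6]);print(th.round(2),[-d[0].round(1),0,-d[2].round(1)])"
```

```text
t 9.1 grasp [392.93 233.68  67.18] z [ 0.  0. -1.] y [-0.01  1.    0.  ] j [ 0.89  0.34 -0.63  0.   -0.6  -2.45] w 50.0 gf 60.74755936861038 F [-0.77 -3.48  6.96]
0.12 [np.float64(-0.9), 0, np.float64(-27.1)]
0.24 [np.float64(-5.1), 0, np.float64(-53.8)]
0.36 [np.float64(-12.4), 0, np.float64(-79.6)]
0.48 [np.float64(-22.9), 0, np.float64(-104.1)]
0.6 [np.float64(-36.3), 0, np.float64(-127.1)]
0.72 [np.float64(-52.4), 0, np.float64(-148.2)]
0.84 [np.float64(-71.0), 0, np.float64(-167.0)]
0.96 [np.float64(-91.9), 0, np.float64(-183.4)]
1.08 [np.float64(-114.7), 0, np.float64(-197.0)]
1.2 [np.float64(-139.2), 0, np.float64(-207.7)]
1.32 [np.float64(-164.9), 0, np.float64(-215.4)]
1.44 [np.float64(-191.4), 0, np.float64(-219.8)]
1.56 [np.float64(-218.5), 0, np.float64(-221.1)]
1.68 [np.float64(-245.8), 0, np.float64(-219.0)]
```

Request:
{"api": "move_arm", "payload": {"fingers": [40, 40, 40, 40, 40, 40, 40, 40, 40, 40], "travel": [[-0.9, 0, -27.1], [-5.1, 0, -53.8], [-12.4, 0, -79.6], [-22.9, 0, -104.1], [-36.3, 0, -127.1], [-52.4, 0, -148.2], [-71, 0, -167], [-91.9, 0, -183.4], [-114.7, 0, -197], [-139.2, 0, -207.7]], "dr": [[0, 0, 0], [0, 0, 0], [0, 0, 0], [0, 0, 0], [0, 0, 0], [0, 0, 0], [0, 0, 0], [0, 0, 0], [0, 0, 0], [0, 0, 0]]}}

```text
clock: 10.1
position: [531.1, 235.7, 427.6]
ee_rot: [-0.007, 1.0, 0.001, -0.002]
contact_force: [-3.6, 4.5, -2.6]
gripper_width: 48.4
grasp_force: 62.0
```

Request:
{"api": "move_arm", "payload": {"fingers": [40, 40, 40, 40, 40, 40], "travel": [[-25.7, 0, -7.7], [-52.2, 0, -12.1], [-79.3, 0, -13.4], [-90, 0, -13.4], [-90, 0, -13.4], [-90, 0, -13.4]], "dr": [[0, 0, 0], [0, 0, 0], [0, 0, 0], [0, 0, 0], [0, 0, 0], [0, 0, 0]]}}

```text
clock: 10.7
position: [621.0, 236.4, 441.7]
ee_rot: [-0.006, 1.0, 0.0, -0.0]
contact_force: [0.1, 0.3, -0.2]
gripper_width: 39.8
grasp_force: 0.0
```

```bash
python3 -c "
from h import *
st()"
```

```text
t 10.7 grasp [620.89 236.41 286.74] z [-0.  0. -1.] y [-0.01  1.    0.  ] j [ 0.61  0.43  0.18 -0.   -1.31 -2.17] w 39.8 gf 0.0 F [ 0.07  0.3  -0.19]
```

```bash
python3 -c "
from h import *
s=arm.get_image('side')[130:380,130:400,::-1];t=arm.get_image('top')[170:290,140:270,::-1]
a=cv2.resize(s,(540,500));b=cv2.resize(t,(260,240))
c=np.zeros((500,260,3),np.uint8);c[:240]=b
cv2.imwrite('pics/s6.png',np.hstack([a,c]))"
```

```text
(no output)
```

View pics/s6.png

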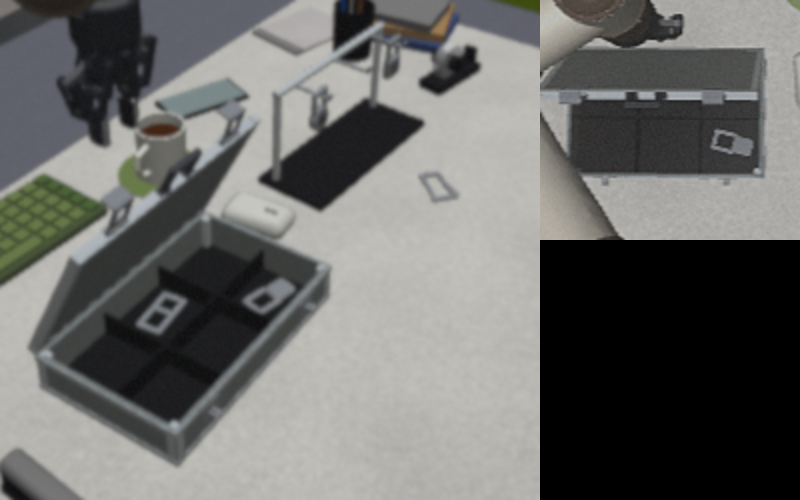

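The grip let go near the end. The lid stands partly open, with its free-edge right corner at (258,120). Packed pieces lie in the back-middle (160,313) and front-right (268,295) compartments.

```bash
python3 -c "
from h import *
P=tri((252.5,218),(259,190));print(P, 'theta',np.arctan2(P[2]-60,619-P[0]), np.hypot(P[2]-60,619-P[0]))
Q=tri((193.5,216.5),(130+178/2,130+172/2));print('handle bow',Q)
for th in (1.1,1.2,1.3):
  s,c=np.sin(th),np.cos(th);print(th,620-227*c-6*s,60+227*s+6*c)
  plan([((620-227*c-6*s,233.5,60+227*s+6*c),tool())])"
```

```text
[541.07  65.47 231.46] theta 1.1441976048496787 188.3370753945689
handle bow [535.76 231.47 252.74]
1.1 511.68643627602535 265.02564746249936
travel [109.0, -1.6, 22.2] dr [0.0, -0.0, 0.0] dist 111
1.2 532.1525552179917 273.7470190414204
travel [88.5, -1.8, 13.5] dr [0.0, -0.0, 0.0] dist 90
1.3 553.4964167897156 280.33270106145034
travel [67.2, -2.1, 6.9] dr [0.0, -0.0, 0.0] dist 68
```

Request:
{"api": "move_arm", "payload": {"fingers": [80, 80, 80, 80, 80, 80, 80, 80, 80, 80], "travel": [[0, 0, -30], [0, 0, -60], [45, -2, -60], [93, -2, -60], [93, -2, -60], [93, -2, -20], [93, -2, 10], [93, -2, 16], [93, -2, 16], [93, -2, 16]], "dr": [[0, 0, 0], [0, 0, 0], [0, 0, 0], [0, 0, 0], [0, 0, 0], [0, 0, 0], [0, 0, 0], [0, 0, 0], [0, 0, 0], [0, 0, 0]]}}

```text
clock: 11.8
position: [529.1, 233.5, 427.8]
ee_rot: [-0.006, 1.0, 0.001, 0.002]
contact_force: [0.2, -0.1, -0.5]
gripper_width: 80.1
grasp_force: 0.0
```

Request:
{"api": "move_arm", "payload": {"fingers": [40, 40, 40, 40, 40, 40, 40], "travel": [[0, 0, 0], [0, 0, 0], [0, 0, 0], [0, 0, 0], [0, 0, 0], [0, 0, 0], [0, 0, 0]], "dr": [[0, 0, 0], [0, 0, 0], [0, 0, 0], [0, 0, 0], [0, 0, 0], [0, 0, 0], [0, 0, 0]]}}

```text
clock: 12.5
position: [528.9, 234.9, 428.3]
ee_rot: [-0.006, 1.0, 0.003, 0.003]
contact_force: [-2.8, 5.9, 3.6]
gripper_width: 49.8
grasp_force: 61.9
```

```bash
python3 -c "
from h import *
st()
for th in np.arange(1.25,1.66,.08):
  s,c=np.sin(th),np.cos(th);s0,c0=np.sin(1.17),np.cos(1.17);d=np.array([-227*c-6*s+227*c0+6*s0,0,227*s+6*c-227*s0-6*c0]);print(th.round(2),-d[0].round(1),-d[2].round(1))"
```

```text
t 12.5 grasp [529.72 235.87 273.26] z [ 0.01  0.01 -1.  ] y [-0.01  1.    0.01] j [ 0.7   0.29 -0.07 -0.   -1.2  -2.26] w 49.8 gf 61.90800994634628 F [-2.82  5.89  3.62]
1.25 -16.8 -6.0
1.33 -34.1 -10.5
1.41 -51.8 -13.7
1.49 -69.8 -15.4
1.57 -87.9 -15.7
1.65 -106.1 -14.5
```

Request:
{"api": "move_arm", "payload": {"fingers": [40, 40, 40, 40, 40, 40, 40, 40, 40, 40], "travel": [[-9, 0, -3], [-17, 0, -5.5], [-34, 0, -9.5], [-52, 0, -12.5], [-70, 0, -14], [-88, 0, -14], [-98, 0, -14], [-98, 0, -14], [-98, 0, -14], [-98, 0, -14]], "dr": [[0, 0, 0], [0, 0, 0], [0, 0, 0], [0, 0, 0], [0, 0, 0], [0, 0, 0], [0, 0, 0], [0, 0, 0], [0, 0, 0], [0, 0, 0]]}}

```text
clock: 13.5
position: [626.1, 234.4, 440.2]
ee_rot: [-0.006, 1.0, 0.0, 0.0]
contact_force: [-0.3, 0.1, -0.3]
gripper_width: 40.0
grasp_force: 0.0
```

```bash
python3 -c "
from h import *
st()"
```

```text
t 13.5 grasp [626.1  234.42 285.15] z [ 0.  0. -1.] y [-0.01  1.    0.  ] j [ 0.6   0.44  0.18 -0.   -1.31 -2.16] w 40.0 gf 0.0 F [-0.28  0.12 -0.27]
```

```bash
python3 -c "
from h import *
T=tool(.012,45)
plan([((626,234,350),tool()),((460,162,330),T),((480,162,228),T)])
print('from pitched');plan([((600,163,228),T)],((480,162,228),T))"
```

```text
travel [0.1, -0.4, -64.8] dr [0.0, 0.0, 0.0] dist 65
travel [276.6, -70.4, 0.5] dr [0.0, -0.785, 0.0] dist 285
travel [256.6, -70.6, 102.5] dr [0.0, -0.785, 0.0] dist 285
from pitched
travel [-84.9, -0.4, 84.9] dr [0.0, 0.0, 0.0] dist 120
```

Request:
{"api": "move_arm", "payload": {"fingers": [20, 20, 10, 10, 10, 10, 10, 10, 10, 10], "travel": [[0, 0, -35], [0, 0, -65], [50, -12, -60], [100, -25, -50], [150, -40, -30], [200, -55, -15], [250, -65, 0], [277, -70, 0], [277, -70, 0], [277, -70, 0]], "dr": [[0, 0, 0], [0, 0, 0], [0, -0.1, 0], [0, -0.22, 0], [0, -0.36, 0], [0, -0.5, 0], [0, -0.64, 0], [0, -0.785, 0], [0, -0.785, 0], [0, -0.785, 0]]}}

```text
clock: 14.5
position: [357.6, 141.7, 469.5]
ee_rot: [-0.017, 0.931, 0.005, 0.364]
contact_force: [0.7, -0.4, 0.7]
gripper_width: 10.3
grasp_force: 0.0
```

```bash
python3 -c "
from h import *
T=tool(.012,45)
st();plan([((480,162,228),T),((600,163,228),T)])
t=arm.get_image('top')[170:290,140:270,::-1];s=arm.get_image('side')[130:330,130:300,::-1]
cv2.imwrite('pics/s7.png',np.hstack([cv2.resize(t,(390,360)),cv2.resize(s,(306,360))]))"
```

```text
t 14.5 grasp [462.76 145.01 355.67] z [ 0.68  0.02 -0.73] y [-0.03  1.   -0.  ] j [ 0.74 -0.22 -0.88  1.04 -0.54 -3.1 ] w 10.3 gf 0.0 F [ 0.73 -0.45  0.71]
travel [79.6, 18.9, 105.9] dr [0.014, -0.039, 0.018] dist 134
travel [-8.5, 15.8, 187.4] dr [0.014, -0.039, 0.018] dist 188
```

View pics/s7.png

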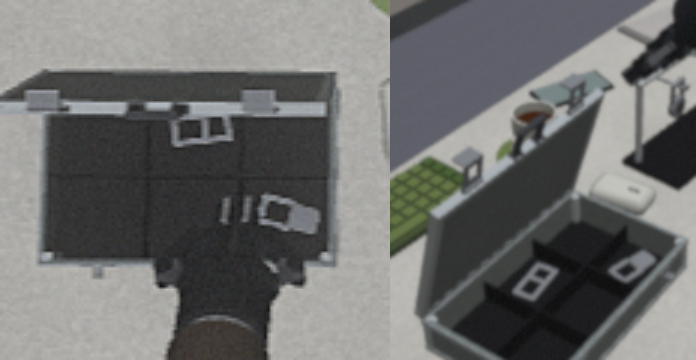

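```bash
python3 -c "
from h import *
P=tri((250,205.7),(249.4,181));print(P, 'theta',np.arctan2(P[2]-60,619-P[0]),np.hypot(P[2]-60,619-P[0]))
for th in(1.2,1.3,1.4,1.5):
  s,c=np.sin(th),np.cos(th);Q=loc([519,233.5,.012],[100-200*c-6*s,-160,60+200*s+6*c]);print(th,proj('top',Q),proj('side',Q))"
```

```text
[570.74  70.31 249.79] theta 1.3218072081954226 195.83079888828084
1.2 [[249.22 216.51]] [[256.72 185.37]]
1.3 [[249.22 209.81]] [[250.37 181.04]]
1.4 [[249.27 202.96]] [[243.9  177.35]]
1.5 [[249.36 196.05]] [[237.37 174.34]]
```

Request:
{"api": "move_arm", "payload": {"fingers": [0, 0, 0, 0, 0, 0, 0, 0, 0, 0], "travel": [[0, 0, 0], [0, 0, 0], [25, 5, 25], [50, 12, 60], [80, 19, 100], [80, 19, 106], [80, 19, 106], [80, 19, 106], [80, 19, 106], [80, 19, 106]], "dr": [[0, 0, -0.15], [0, 0, -0.3], [0, 0, -0.45], [0, 0, -0.6], [0, 0, -0.6], [0, 0, -0.6], [0, 0, -0.6], [0, 0, -0.6], [0, 0, -0.6], [0, 0, -0.6]]}}

```text
clock: 15.6
position: [380.9, 142.0, 371.3]
ee_rot: [-0.32, 0.881, -0.119, 0.328]
contact_force: [-0.6, 0.5, -0.2]
gripper_width: 0.0
grasp_force: 0.0
```

```bash
python3 -c "
from h import *
st();s,p,Rm=pose()
g=p+Rm.apply([0,0,155])
plan([((560,163,228),Rm),((608,163,228),Rm),((500,163,300),Rm)])"
```

```text
t 15.6 grasp [482.27 141.97 254.  ] z [ 0.65 -0.   -0.76] y [-0.49  0.77 -0.42] j [ 0.22 -0.07 -1.01  2.05 -0.16 -3.1 ] w 0.0 gf 0.0 F [-0.62  0.51 -0.24]
travel [-45.6, -10.8, 70.5] dr [0.0, 0.0, 0.0] dist 85
travel [-73.4, -34.1, 101.9] dr [0.0, 0.0, 0.0] dist 130
travel [-46.8, -11.8, -23.2] dr [0.0, 0.0, 0.0] dist 54
```

```bash
python3 -c "
from h import *
plan([((470,160,310),tool()),((520,178,300),tool())])"
```

```text
travel [-110.1, -68.9, -12.7] dr [-0.253, 0.681, 0.656] dist 131
travel [-145.7, -75.2, 27.6] dr [-0.253, 0.681, 0.656] dist 166
```

Request:
{"api": "move_arm", "payload": {"fingers": [0, 0, 0, 0, 0, 0, 0, 0, 0, 0], "travel": [[-11, -7, -1], [-22, -14, -3], [-44, -28, -5], [-66, -42, -8], [-88, -56, -10], [-110, -69, -13], [-110, -69, -13], [-110, -69, -13], [-110, -69, -13], [-110, -69, -13]], "dr": [[-0.03, 0.08, 0.08], [-0.05, 0.15, 0.15], [-0.09, 0.25, 0.24], [-0.14, 0.37, 0.36], [-0.18, 0.49, 0.47], [-0.23, 0.6, 0.58], [-0.253, 0.681, 0.656], [-0.253, 0.681, 0.656], [-0.253, 0.681, 0.656], [-0.253, 0.681, 0.656]]}}

```text
clock: 16.6
position: [468.9, 161.1, 465.7]
ee_rot: [-0.037, 0.998, -0.015, 0.04]
contact_force: [0.3, -0.1, -0.5]
gripper_width: 0.2
grasp_force: 0.0
```

```bash
python3 -c "
from h import *
st();plan([((540,178,300),tool()),((540,178,262),tool())])"
```

```text
t 16.6 grasp [481.64 156.8  311.25] z [ 0.08 -0.03 -1.  ] y [-0.07  1.   -0.03] j [ 0.68  0.11 -0.24  0.08 -1.18 -2.2 ] w 0.2 gf 0.0 F [ 0.31 -0.06 -0.47]
travel [-71.1, 12.1, 16.0] dr [-0.031, 0.081, 0.062] dist 74
travel [-68.0, 13.4, 53.8] dr [-0.031, 0.081, 0.062] dist 88
```

Request:
{"api": "move_arm", "payload": {"fingers": [0, 0, 0], "travel": [[0, 0, 0], [0, 0, 0], [0, 0, 0]], "dr": [[0, 0, 0], [0, 0, 0], [0, 0, 0]]}}

```text
clock: 16.9
position: [469.1, 158.7, 464.6]
ee_rot: [-0.037, 0.998, -0.018, 0.043]
contact_force: [-0.5, -0.3, 0.1]
gripper_width: 0.0
grasp_force: 0.0
```

```bash
python3 -c "
from h import *
st();plan([((540,178,300),tool()),((540,178,262),tool()),((612,178,262),tool())])"
```

```text
t 16.9 grasp [482.55 153.59 310.23] z [ 0.09 -0.03 -1.  ] y [-0.07  1.   -0.04] j [ 0.67  0.11 -0.25  0.09 -1.17 -2.2 ] w 0.0 gf 0.0 F [-0.49 -0.34  0.09]
travel [-71.1, 14.5, 15.0] dr [-0.037, 0.085, 0.063] dist 74
travel [-67.9, 16.0, 52.9] dr [-0.037, 0.085, 0.063] dist 88
travel [-139.5, 10.7, 59.1] dr [-0.037, 0.085, 0.063] dist 152
```

Request:
{"api": "move_arm", "payload": {"fingers": [0, 0, 0, 0, 0, 0, 0, 0, 0, 0], "travel": [[-36, 7, 8], [-71, 14.5, 15], [-71, 14.5, 15], [-69, 15, 35], [-68, 16, 53], [-86, 14, 54.5], [-104, 13, 56], [-122, 12, 57.5], [-139.5, 10.7, 59], [-139.5, 10.7, 59]], "dr": [[-0.037, 0.085, 0.063], [-0.037, 0.085, 0.063], [-0.037, 0.085, 0.063], [-0.037, 0.085, 0.063], [-0.037, 0.085, 0.063], [-0.037, 0.085, 0.063], [-0.037, 0.085, 0.063], [-0.037, 0.085, 0.063], [-0.037, 0.085, 0.063], [-0.037, 0.085, 0.063]]}}

```text
clock: 17.9
position: [613.0, 177.3, 416.7]
ee_rot: [-0.005, 1.0, 0.0, -0.0]
contact_force: [-0.4, 0.3, -0.7]
gripper_width: 0.4
grasp_force: 0.0
```

```bash
python3 -c "
from h import *
st()
t=arm.get_image('top')[180:260,200:290,::-1];s=arm.get_image('side')[130:250,170:300,::-1]
cv2.imwrite('pics/s8.png',np.hstack([cv2.resize(t,(405,360)),cv2.resize(s,(390,360))]))
for th in(1.3,1.4,1.5,1.6):
  s,c=np.sin(th),np.cos(th);Q=loc([519,233.5,.012],[100-200*c-6*s,-160,60+200*s+6*c]);print(th,(proj('top',Q)-[200,180])*4.5,(proj('side',Q)-[170,130])*3+[405,0])"
```

```text
t 17.9 grasp [612.91 177.42 261.66] z [-0.  0. -1.] y [-0.01  1.    0.  ] j [ 0.53  0.4   0.06 -0.   -1.23 -2.1 ] w 0.4 gf 0.0 F [-0.39  0.28 -0.67]
1.3 [[221.51 134.14]] [[646.12 153.11]]
1.4 [[221.71 103.31]] [[626.69 142.04]]
1.5 [[222.1   72.23]] [[607.11 133.01]]
1.6 [[222.66  41.34]] [[587.65 126.1 ]]
```

View pics/s8.png

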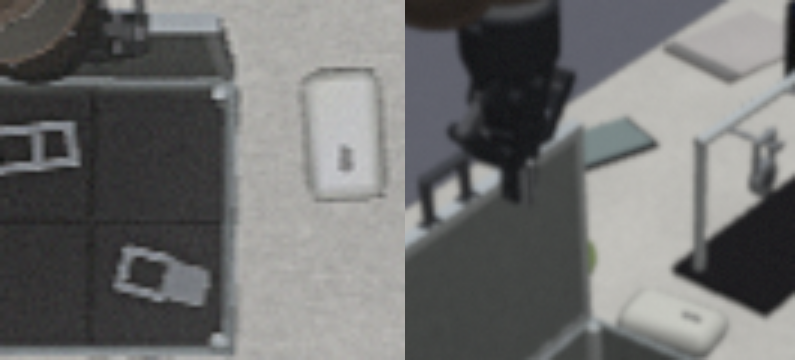

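The lid's right corner sits at (585,126) in the side crop, so the lid is upright at ~1.6. Next I fit the arm model so I can check tilted poses before using them.

```bash
cat > kin.py <<'E'
from h import *
D=[json.loads(l) for l in open("log.txt")]
C0=R.from_matrix(np.array([[0,0,1.],[0,1,0],[-1,0,0]])) # z->x
sg=None
def fk(p,j,s4,s6):
    t=p[:15].reshape(5,3)
    R1=R.from_euler("z",j[0]);R2=R1*R.from_euler("y",j[1]);R3=R2*R.from_euler("y",-j[2]);R4=R3*R.from_euler("x",s4*j[3]);R5=R4*R.from_euler("y",-j[4])
    pos=R1.apply(t[0])+R2.apply(t[1])+R3.apply(t[2])+R5.apply(t[3])
    return pos,R5*R.from_euler("x",s6*j[5]+p[15])*C0
def fitk():
    best=None
    for s4 in(1,-1):
        for s6 in(1,-1):
            for ph in(0,1.57,3.14,-1.57):
                def f(p):
                    o=[]
                    for j,x,q in D:
                        P,Q=fk(p,j,s4,s6);o+=[(P-x),100*(Q.inv()*R.from_quat(q)).as_rotvec(),]
                    return np.r_[np.concatenate(o),1e-3*(p[:12]-p0[:12])]
                p0=np.r_[[0,-160,300],[0,0,350],[350,0,0],[80,0,0],0,0,0,ph]
                r=least_squares(f,p0)
                if best is None or r.cost<best[0]: best=(r.cost,r.x,s4,s6)
    return best
if __name__=="__main__":
    b=fitk();print(len(D),b[0],b[1][:12].reshape(4,3),b[1][15],b[2:])
    json.dump([list(b[1]),b[2],b[3]],open("kin.json","w"))
lo=np.array([-3.14,-1.21,-1.07,-3.16,-2.99,-3.1]);hi=np.array([3.14,2.06,1.41,2.05,-.16,3.1])
def ik(g,Rt,j0):
    p,s4,s6=json.load(open("kin.json"));p=np.array(p);t=np.array(g)-Rt.apply([0,0,155])
    def f(j):
        P,Q=fk(p,j,s4,s6);return np.r_[P-t,100*(Q.inv()*Rt).as_rotvec()]
    r=least_squares(f,np.clip(j0,lo+.01,hi-.01),bounds=(lo,hi));return r.x,np.sqrt(2*r.cost)
E
python3 kin.py; cat > t.py <<'E'
from kin import *
F=np.pi
j,_=ik((558,-329,152),tool(F-.06),[-.2,.4,-.2,0,-1.2,1.5])
for g,T in[((558,-329,152),tool(F-.06)),((500,-329,200),tool(F-.06)),((473,235,200),tool(F+.012)),((473,235,44),tool(F+.012)),((473,337,100),tool(F+.012))]:
    j,e=ik(g,T,j);print(g,j,round(e,2))
for g0 in((473,337),(473,235)):
  for pt in (100,110,120,130,140):
    j,e=ik((*g0,60),R.from_euler("z",.012)*tool(0,pt)*R.from_euler("z",F),j);print(g0,pt,j,round(e,2))
E
python3 t.py
```

```text
17 0.0534005179939105 [[  -0.   -106.67  160.6 ]
 [   0.     53.33  564.9 ]
 [ 421.8    53.33   -0.  ]
 [ 124.3  -159.8     0.  ]] -1.5707963267948966 (-1, -1)
(558, -329, 152) [-0.28  0.5  -0.06 -0.   -1.01  1.79] 0.0
(500, -329, 200) [-0.31  0.38 -0.13 -0.   -1.06  1.82] 0.0
(473, 235, 200) [ 0.77  0.26 -0.3   0.   -1.    0.81] 0.0
(473, 235, 44) [ 0.77  0.47 -0.47 -0.   -0.63  0.81] 0.0
(473, 337, 100) [ 0.9   0.46 -0.29 -0.   -0.82  0.69] 0.0
(473, 337) 100 [ 0.83  0.57 -0.17 -0.16 -0.96  0.85] 0.0
(473, 337) 110 [ 0.77  0.64 -0.03 -0.26 -1.18  0.94] 0.0
(473, 337) 120 [ 0.72  0.71  0.1  -0.34 -1.38  1.  ] 0.0
(473, 337) 130 [ 0.68  0.79  0.21 -0.41 -1.58  1.03] 0.0
(473, 337) 140 [ 0.65  0.87  0.32 -0.48 -1.76  1.03] 0.0
(473, 235) 100 [ 0.7   0.51 -0.3  -0.14 -0.91  0.97] 0.0
(473, 235) 110 [ 0.65  0.58 -0.16 -0.23 -1.12  1.06] 0.0
(473, 235) 120 [ 0.6   0.66 -0.04 -0.29 -1.33  1.11] 0.0
(473, 235) 130 [ 0.57  0.74  0.07 -0.35 -1.52  1.14] 0.0
(473, 235) 140 [ 0.54  0.82  0.17 -0.4  -1.71  1.16] 0.0
```

```bash
cat > t2.py <<'E'
from kin import *
F=np.pi
def lean(kind,deg,yaw=.012):
    if kind=="x": B=tool(0,90-deg)
    else: B=R.from_euler("x",np.radians(deg)*(1 if kind=="y+" else -1))*R.from_euler("z",np.pi/2)*tool(0,90) # tool axis leans
    return R.from_euler("z",yaw)*B
for nm,g0 in(("BL",(575,337)),("BR",(575,131)),("FM",(473,234)),("FL",(471,337))):
  for kind in("x","y+","y-"):
    for fl in(0,F):
      o=[]
      for deg in(25,35,45,55):
        es=[ik((*g0,60),lean(kind,deg)*R.from_euler("z",fl),j0) for j0 in([.7,.5,-.2,0,-1,-2.2],[.7,.5,-.2,0,-1,.8],[.7,.5,-.2,1,-1,.8],[.7,.5,-.2,-1,-1,.8],[.3,.5,-.2,-1,-1,2])]
        j,e=min(es,key=lambda x:x[1]);o.append(f"{deg}:{'%.1f'%e}{j.round(1).tolist() if e<1 else ''}")
      print(nm,kind,fl>0,*o)
E
python3 t2.py
```

```text
BL x False 25:0.0[0.6, 0.5, -0.7, 1.6, -0.2, 2.5] 35:6.9 45:18.9 55:26.6
BL x True 25:0.0[0.6, 0.5, -0.7, 1.6, -0.2, -0.6] 35:6.9 45:18.9 55:28.8
BL y+ False 25:0.0[0.6, 0.6, -0.1, -0.5, -0.8, -0.2] 35:0.0[0.5, 0.6, -0.0, -0.8, -0.8, 0.0] 45:0.0[0.4, 0.6, -0.0, -1.0, -0.9, 0.3] 55:0.0[0.3, 0.7, -0.0, -1.2, -1.0, 0.5]
BL y+ True 25:0.0[0.6, 0.6, -0.1, -0.5, -0.8, 2.9] 35:0.0[0.5, 0.6, -0.0, -0.8, -0.8, -3.1] 45:0.0[0.4, 0.6, -0.0, -1.0, -0.9, -2.9] 55:0.0[0.3, 0.7, -0.0, -1.2, -1.0, -2.7]
BL y- False 25:0.0[0.9, 0.7, -0.0, 0.3, -1.1, -1.0] 35:0.0[0.9, 0.8, 0.0, 0.4, -1.3, -1.1] 45:0.0[0.9, 0.9, 0.0, 0.4, -1.4, -1.1] 55:0.0[1.0, 0.9, 0.1, 0.5, -1.6, -1.2]
BL y- True 25:0.0[0.9, 0.7, -0.0, 0.3, -1.1, 2.1] 35:0.0[0.9, 0.8, 0.0, 0.4, -1.3, 2.0] 45:0.0[0.9, 0.9, 0.0, 0.4, -1.4, 2.0] 55:0.0[1.0, 0.9, 0.1, 0.5, -1.6, 2.0]
BR x False 25:11.0 35:2.6 45:0.0[-0.1, 0.5, -0.8, -3.0, -0.5, 1.5] 55:0.0[-0.1, 0.6, -0.9, -3.0, -0.8, 1.6]
BR x True 25:11.0 35:27.9 45:28.5 55:39.7
BR y+ False 25:0.0[0.3, 0.5, -0.1, -0.6, -0.9, 0.1] 35:0.0[0.2, 0.6, -0.1, -0.8, -1.0, 0.3] 45:0.0[0.1, 0.6, -0.1, -0.9, -1.
[... 1430 characters left out ...]
5:17.3 55:23.8
FL y+ False 25:0.0[0.7, 0.5, -0.3, -0.6, -0.6, -0.2] 35:0.0[0.6, 0.5, -0.2, -0.9, -0.7, 0.1] 45:0.0[0.4, 0.5, -0.2, -1.1, -0.8, 0.4] 55:0.0[0.3, 0.6, -0.2, -1.3, -0.9, 0.6]
FL y+ True 25:0.0[0.7, 0.5, -0.3, -0.6, -0.6, 2.9] 35:0.0[0.6, 0.5, -0.2, -0.9, -0.7, -3.0] 45:0.0[0.4, 0.5, -0.2, -1.1, -0.8, -2.7] 55:0.0[0.3, 0.6, -0.2, -1.3, -0.9, -2.5]
FL y- False 25:0.0[1.0, 0.6, -0.2, 0.3, -1.1, -1.2] 35:0.0[1.0, 0.7, -0.2, 0.3, -1.2, -1.2] 45:0.0[1.1, 0.8, -0.2, 0.4, -1.4, -1.3] 55:0.0[1.1, 0.9, -0.1, 0.4, -1.5, -1.3]
FL y- True 25:0.0[1.0, 0.6, -0.2, 0.3, -1.1, 2.0] 35:0.0[1.0, 0.7, -0.2, 0.3, -1.2, 1.9] 45:0.0[1.1, 0.8, -0.2, 0.4, -1.4, 1.9] 55:0.0[1.1, 0.9, -0.1, 0.4, -1.5, 1.8]
```

```bash
python3 -c "
from h import *
T=tool(-.06)
plan([((613,178,335),tool()),((480,130,335),tool()),((558.5,-326,250),T)])
plan([((558.5,-326,152),T)],((558.5,-326,250),T))"
```

```text
travel [-1.0, 0.7, -73.3] dr [0.001, -0.001, -0.003] dist 73
travel [132.4, -46.0, -73.1] dr [0.001, -0.001, -0.003] dist 158
travel [58.1, -502.9, 11.3] dr [0.001, -0.001, 0.069] dist 506
travel [0.0, 0.0, 98.0] dr [0.0, 0.0, 0.0] dist 98
```

Request:
{"api": "move_arm", "payload": {"fingers": [0, 0, 20, 80, 80, 80, 80, 80, 80, 80], "travel": [[0, 0, -40], [0, 0, -73], [45, -15, -73], [90, -30, -73], [132, -46, -73], [125, -96, -65], [118, -146, -57], [112, -195, -50], [106, -244, -42], [100, -293, -35]], "dr": [[0, 0, 0], [0, 0, 0], [0, 0, 0], [0, 0, 0], [0, 0, 0], [0, 0, 0.07], [0, 0, 0.07], [0, 0, 0.07], [0, 0, 0.07], [0, 0, 0.07]]}}

```text
clock: 19.0
position: [513.6, -116.0, 452.1]
ee_rot: [0.03, 1.0, 0.001, 0.0]
contact_force: [0.8, 0.4, 0.0]
gripper_width: 80.0
grasp_force: 0.0
```

Request:
{"api": "move_arm", "payload": {"fingers": [80, 80, 80, 80, 80, 80, 80], "travel": [[-10, -48, 10], [-20, -95, 20], [-30, -140, 30], [-40, -180, 40], [-56, -207, 46], [-56, -207, 46], [-56, -207, 46]], "dr": [[0, 0, 0], [0, 0, 0], [0, 0, 0], [0, 0, 0], [0, 0, 0], [0, 0, 0], [0, 0, 0]]}}

```text
clock: 19.7
position: [557.7, -324.4, 404.9]
ee_rot: [0.031, 1.0, 0.001, -0.001]
contact_force: [0.5, 0.8, 1.0]
gripper_width: 80.0
grasp_force: 0.0
```

```bash
python3 -c "
from h import *
st();plan([((558.5,-326,250),tool(-.06)),((558.5,-326,152),tool(-.06))])"
```

```text
t 19.7 grasp [ 557.34 -324.04  249.95] z [-0.  0. -1.] y [0.06 1.   0.  ] j [-0.28  0.42  0.06 -0.   -1.22 -1.36] w 80.0 gf 0.0 F [0.55 0.85 1.01]
travel [-0.9, -1.6, -0.1] dr [0.002, -0.002, -0.002] dist 2
travel [-1.1, -1.8, 97.9] dr [0.002, -0.002, -0.002] dist 98
```

Request:
{"api": "move_arm", "payload": {"fingers": [80, 80, 80, 80, 25, 25, 25, 25, 25, 25], "travel": [[-1, -1, 40], [-1, -1, 75], [-1, -1, 98], [-1, -1, 98], [-1, -1, 98], [-1, -1, 98], [-1, -1, 98], [-1, -1, 98], [-1, -1, 98], [-1, -1, 98]], "dr": [[0, 0, 0], [0, 0, 0], [0, 0, 0], [0, 0, 0], [0, 0, 0], [0, 0, 0], [0, 0, 0], [0, 0, 0], [0, 0, 0], [0, 0, 0]]}}

```text
clock: 20.7
position: [559.7, -325.5, 309.7]
ee_rot: [0.03, 1.0, 0.0, 0.001]
contact_force: [-0.3, 0.5, 5.8]
gripper_width: 34.3
grasp_force: 59.3
```

```bash
cat > lean.py <<'E'
from kin import *
def leanT(deg,yaw=.012): return R.from_euler("z",yaw)*R.from_euler("x",np.radians(deg))*R.from_euler("z",np.pi/2)*tool(0,90)
E
python3 -c "
from h import *
st()"
```

```text
t 20.7 grasp [ 560.07 -325.5   154.65] z [ 0.  0. -1.] y [0.06 1.   0.  ] j [-0.28  0.5  -0.06 -0.   -1.01 -1.35] w 34.3 gf 59.27027411176823 F [-0.26  0.5   5.82]
```

Request:
{"api": "move_arm", "payload": {"fingers": [25, 25, 25, 25, 25, 25, 25, 25, 25], "travel": [[0, 0, -7], [0, 0, -13], [0, 0, -13], [15, 0, -13], [32, 0, -13], [55, 0, -13], [75, 0, -30], [80, 0, -60], [80, 0, -60]], "dr": [[0, 0, 0], [0, 0, 0], [0, 0, 0], [0, 0, 0], [0, 0, 0], [0, 0, 0], [0, 0, 0], [0, 0, 0], [0, 0, 0]]}}

```text
clock: 21.6
position: [479.3, -321.2, 371.9]
ee_rot: [0.03, 1.0, -0.001, 0.003]
contact_force: [0.3, -0.8, 0.4]
gripper_width: 34.3
grasp_force: 59.6
```

```bash
cat > t3.py <<'E'
from lean import *
st();j=np.array(arm.read_state()["joints"])
for g,T in[((474,-20,240),leanT(0)),((474,335,170),leanT(20)),((474,337,120),leanT(50)),((474,338,52),leanT(50)),((474,234,52),leanT(50))]:
    j,e=ik(g,T,j);print(g,j,round(e,2))
print("A");plan([((474,-20,240),leanT(0))])
print("B");plan([((474,300,200),leanT(0)),((474,337,130),leanT(50)),((474,337,53),leanT(50))],((474,-20,240),leanT(0)))
E
python3 t3.py
```

```text
t 21.6 grasp [ 480.21 -321.48  216.91] z [ 0.01 -0.   -1.  ] y [ 0.06  1.   -0.  ] j [-0.31  0.33 -0.16  0.   -1.07 -1.32] w 34.3 gf 59.62438378483057 F [ 0.26 -0.76  0.36]
(474, -20, 240) [ 0.3   0.13 -0.36 -0.   -1.07 -0.29] 0.0
(474, 335, 170) [ 0.75  0.32 -0.22 -0.35 -0.82 -0.53] 0.0
(474, 337, 120) [ 0.39  0.44 -0.21 -1.13 -0.91  0.36] 0.0
(474, 338, 52) [ 0.37  0.56 -0.23 -1.22 -0.87  0.54] 0.0
(474, 234, 52) [ 0.18  0.55 -0.28 -1.15 -0.97  0.64] 0.0
A
travel [23.4, 300.3, -23.7] dr [-0.006, 0.003, -1.644] dist 302
B
travel [-320.0, -3.8, 40.0] dr [0.0, 0.0, 0.0] dist 322
travel [-238.2, -4.3, 165.4] dr [-0.0, -0.873, 0.0] dist 290
travel [-238.2, -4.3, 242.4] dr [-0.0, -0.873, 0.0] dist 340
```

Request:
{"api": "move_arm", "payload": {"fingers": [25, 25, 25, 25, 25, 25, 25, 25, 25, 25], "travel": [[2, 30, -3], [5, 60, -5], [7, 90, -7], [9, 120, -9], [12, 150, -12], [14, 180, -14], [16, 210, -16], [19, 240, -19], [21, 270, -21], [23, 300, -24]], "dr": [[0, 0, -0.12], [0, 0, -0.25], [0, 0, -0.38], [0, 0, -0.52], [0, 0, -0.66], [0, 0, -0.8], [0, 0, -0.94], [0, 0, -1.08], [0, 0, -1.22], [0, 0, -1.36]]}}

```text
clock: 22.6
position: [474.4, -18.6, 391.7]
ee_rot: [-0.607, 0.795, 0.001, -0.0]
contact_force: [0.4, 0.7, -0.6]
gripper_width: 34.3
grasp_force: 59.6
```

Request:
{"api": "move_arm", "payload": {"fingers": [25, 25, 25, 25], "travel": [[0, 0, 0], [0, 0, 0], [0, 0, 0], [0, 0, 0]], "dr": [[0, 0, -0.14], [0, 0, -0.28], [0, 0, -0.284], [0, 0, -0.284]]}}

```text
clock: 23.0
position: [474.7, -19.8, 391.8]
ee_rot: [0.71, -0.704, -0.001, -0.0]
contact_force: [-0.8, 0.2, -0.3]
gripper_width: 34.5
grasp_force: 59.7
```

```bash
cat > t4.py <<'E'
from lean import *
st()
print("B");plan([((474,250,200),leanT(0)),((474,337,130),leanT(50)),((474,337,54),leanT(50))])
E
python3 t4.py
```

```text
t 23.0 grasp [474.42 -19.54 236.77] z [-0.  0. -1.] y [-1.   -0.01  0.  ] j [ 0.3   0.14 -0.36 -0.   -1.07 -0.29] w 34.5 gf 59.6733433753252 F [-0.84  0.17 -0.31]
B
travel [-269.8, -1.9, 37.3] dr [0.002, 0.002, -0.003] dist 272
travel [-237.8, -3.2, 162.6] dr [0.0, -0.871, -0.003] dist 288
travel [-237.6, -3.3, 238.6] dr [0.0, -0.871, -0.003] dist 337
```

Request:
{"api": "move_arm", "payload": {"fingers": [25, 25, 25, 25, 25, 25, 25, 25, 25, 25], "travel": [[-48, 0, 8], [-96, 0, 16], [-144, -1, 24], [-190, -1, 35], [-225, -2, 55], [-238, -3, 75], [-238, -3, 100], [-238, -3, 125], [-238, -3, 145], [-238, -3, 162]], "dr": [[0, 0, 0], [0, 0, 0], [0, 0, 0], [0, -0.12, 0], [0, -0.25, 0], [0, -0.38, 0], [0, -0.51, 0], [0, -0.63, 0], [0, -0.75, 0], [0, -0.871, 0]]}}

```text
clock: 24.0
position: [475.0, 218.5, 229.7]
ee_rot: [0.643, -0.637, -0.303, -0.298]
contact_force: [-1.7, -0.4, -0.3]
gripper_width: 34.2
grasp_force: 59.9
```

Request:
{"api": "move_arm", "payload": {"fingers": [25, 25, 25], "travel": [[0, 0, 0], [0, 0, 0], [0, 0, 0]], "dr": [[0, 0, 0], [0, 0, 0], [0, 0, 0]]}}

```text
clock: 24.3
position: [474.8, 218.6, 231.6]
ee_rot: [0.645, -0.637, -0.3, -0.296]
contact_force: [0.3, 0.5, 0.9]
gripper_width: 34.6
grasp_force: 59.9
```

```bash
cat > t4.py <<'E'
from lean import *
st()
print("B");plan([((474,337,54),leanT(50)),((474,337,52),leanT(50))])
E
python3 t4.py
```

```text
t 24.3 grasp [473.33 337.21 131.78] z [-0.01  0.76 -0.64] y [-1.   -0.01 -0.  ] j [ 0.4   0.42 -0.21 -1.11 -0.91  0.33] w 34.6 gf 59.91008343320573 F [0.31 0.5  0.93]
B
travel [59.9, -0.6, 49.9] dr [0.0, -0.002, 0.001] dist 78
travel [61.4, -0.6, 51.2] dr [0.0, -0.002, 0.001] dist 80
```

Request:
{"api": "move_arm", "payload": {"fingers": [25, 25, 25, 25, 50, 50, 50, 50, 50, 50], "travel": [[25, 0, 21], [48, 0, 40], [62, 0, 51.5], [62, 0, 51.5], [62, 0, 51.5], [62, 0, 51.5], [62, 0, 51.5], [62, 0, 51.5], [62, 0, 30], [62, 0, 0]], "dr": [[0, 0, 0], [0, 0, 0], [0, 0, 0], [0, 0, 0], [0, 0, 0], [0, 0, 0], [0, 0, 0], [0, 0, 0], [0, 0, 0], [0, 0, 0]]}}

```text
clock: 25.3
position: [474.8, 178.1, 183.3]
ee_rot: [0.645, -0.637, -0.302, -0.296]
contact_force: [0.6, -1.1, 0.2]
gripper_width: 50.4
grasp_force: 0.0
```

```bash
cat > t5.py <<'E'
from lean import *
st()
print("C");plan([((474,250,200),leanT(0)),((500,-128,250),tool(-.06))])
E
python3 t5.py
```

```text
t 25.3 grasp [472.86 296.75  83.56] z [-0.01  0.77 -0.64] y [-1.   -0.01  0.  ] j [ 0.31  0.5  -0.25 -1.16 -0.93  0.5 ] w 50.4 gf 0.0 F [ 0.56 -1.06  0.23]
C
travel [-177.7, 0.3, -55.4] dr [0.003, 0.872, 0.0] dist 186
travel [27.3, -20.4, -377.3] dr [0.714, 0.659, 1.528] dist 379
```

Request:
{"api": "move_arm", "payload": {"fingers": [50, 50, 50, 50, 50, 50, 50, 50, 50, 50], "travel": [[0, 0, -40], [-30, 0, -60], [-60, 0, -60], [-90, 0, -60], [-120, 0, -58], [-150, 0, -56], [-178, 0, -55], [-178, 0, -55], [-178, 0, -55], [-178, 0, -55]], "dr": [[0, 0.05, 0], [0, 0.15, 0], [0, 0.3, 0], [0, 0.44, 0], [0, 0.58, 0], [0, 0.72, 0], [0, 0.872, 0], [0, 0.872, 0], [0, 0.872, 0], [0, 0.872, 0]]}}

```text
clock: 26.3
position: [474.2, 249.6, 354.3]
ee_rot: [0.711, -0.703, -0.001, 0.0]
contact_force: [-0.5, 0.5, -1.3]
gripper_width: 49.7
grasp_force: 0.0
```

Request:
{"api": "move_arm", "payload": {"fingers": [80, 80, 80, 80, 80, 80, 80, 80, 80, 80], "travel": [[40, 0, -20], [80, 0, -40], [120, 0, -50], [160, 0, -50], [200, 0, -50], [240, 0, -50], [280, 0, -50], [320, -10, -50], [350, -20, -50], [378, -26, -50]], "dr": [[0, 0, 0.14], [0, 0, 0.28], [0, 0, 0.42], [0, 0, 0.56], [0, 0, 0.7], [0, 0, 0.84], [0, 0, 0.98], [0, 0, 1.12], [0, 0, 1.26], [0, 0, 1.4]]}}

```text
clock: 27.3
position: [504.5, -129.9, 403.8]
ee_rot: [-0.087, 0.996, 0.001, -0.001]
contact_force: [0.5, 0.5, 0.3]
gripper_width: 80.1
grasp_force: 0.0
```

```bash
cat > t6.py <<'E'
from lean import *
st()
T=tool(-.06)
plan([((568.5,-127.5,250),T)]);plan([((568.5,-127.5,152),T)],((568.5,-127.5,250),T))
np.save("a.npy",arm.get_image("side"));np.save("b.npy",arm.get_image("top"))
s=np.load("a.npy")[200:340,135:300,::-1];t=np.load("b.npy")[180:290,140:270,::-1]
cv2.imwrite("pics/s9.png",np.hstack([cv2.resize(s,(424,360)),cv2.resize(t,(370,360))]))
E
python3 t6.py
```

```text
t 27.3 grasp [ 504.29 -129.61  248.81] z [-0.  0. -1.] y [-0.17  0.99  0.  ] j [ 0.06  0.21 -0.24 -0.   -1.12 -1.46] w 80.1 gf 0.0 F [0.47 0.46 0.28]
travel [-63.4, -8.6, -1.3] dr [0.002, -0.001, 0.233] dist 64
travel [0.0, 0.0, 98.0] dr [0.0, 0.0, 0.0] dist 98
```

View pics/s9.png

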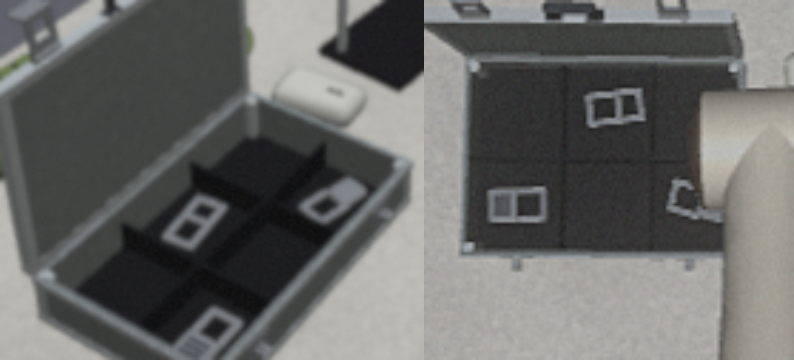

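The first puzzle lies flat in the front-left compartment, at (518,205) in the top crop. Now the left hook.

Request:
{"api": "move_arm", "payload": {"fingers": [80, 80, 80, 80], "travel": [[-32, -4, 0], [-63, -8.5, 0], [-63, -8.5, 0], [-63, -8.5, 0]], "dr": [[0, 0, 0.13], [0, 0, 0.235], [0, 0, 0.235], [0, 0, 0.235]]}}

```text
clock: 27.8
position: [568.2, -124.0, 403.3]
ee_rot: [0.026, 1.0, 0.001, -0.002]
contact_force: [0.5, 0.3, 0.1]
gripper_width: 79.8
grasp_force: 0.0
```

Request:
{"api": "move_arm", "payload": {"fingers": [80, 80, 80, 80, 25, 25, 25, 25, 25, 25], "travel": [[0, 0, 40], [0, 0, 75], [0, 0, 96], [0, 0, 96], [0, 0, 96], [0, 0, 96], [0, 0, 96], [0, 0, 96], [0, 0, 96], [0, 0, 96]], "dr": [[0, 0, 0], [0, 0, 0], [0, 0, 0], [0, 0, 0], [0, 0, 0], [0, 0, 0], [0, 0, 0], [0, 0, 0], [0, 0, 0], [0, 0, 0]]}}

```text
clock: 28.8
position: [569.0, -123.8, 310.2]
ee_rot: [0.026, 1.0, 0.0, 0.001]
contact_force: [-0.4, -1.0, 6.1]
gripper_width: 34.4
grasp_force: 59.1
```

```bash
python3 -c "
from h import *
st()"
```

```text
t 28.8 grasp [ 569.38 -123.79  155.18] z [ 0.  0. -1.] y [0.05 1.   0.  ] j [ 0.06  0.4  -0.23  0.   -0.94 -1.69] w 34.4 gf 59.07625009305775 F [-0.37 -0.98  6.06]
```

Request:
{"api": "move_arm", "payload": {"fingers": [25, 25, 25, 25, 25, 25, 25, 25, 25], "travel": [[0, 0, -7], [0, 0, -13], [0, 0, -13], [15, 0, -13], [32, 0, -13], [55, 0, -13], [80, 0, -30], [94, 0, -60], [94, 0, -80]], "dr": [[0, 0, 0], [0, 0, 0], [0, 0, 0], [0, 0, 0], [0, 0, 0], [0, 0, 0], [0, 0, 0], [0, 0, 0], [0, 0, 0]]}}

```text
clock: 29.7
position: [472.9, -118.8, 389.9]
ee_rot: [0.026, 1.0, 0.001, -0.0]
contact_force: [0.4, -0.0, -0.7]
gripper_width: 34.4
grasp_force: 59.3
```

Request:
{"api": "move_arm", "payload": {"fingers": [25, 25, 25, 25, 25, 25, 25, 25, 25, 25], "travel": [[0, 12, 0], [0, 24, 0], [0, 36, 0], [0, 48, 0], [0, 60, 0], [0, 72, 0], [0, 84, 0], [0, 96, 0], [0, 104, 0], [0, 104, 0]], "dr": [[0, 0, -0.14], [0, 0, -0.28], [0, 0, -0.42], [0, 0, -0.56], [0, 0, -0.7], [0, 0, -0.84], [0, 0, -0.98], [0, 0, -1.12], [0, 0, -1.26], [0, 0, -1.4]]}}

```text
clock: 30.7
position: [479.9, -14.1, 388.2]
ee_rot: [-0.627, 0.779, 0.001, -0.0]
contact_force: [-0.4, -1.4, -0.2]
gripper_width: 34.4
grasp_force: 59.4
```

```bash
cat > t7.py <<'E'
from lean import *
st()
plan([((474,-20,236),leanT(0))])
print("B");plan([((474,230,130),leanT(50)),((474,230,51),leanT(50))],((474,-20,236),leanT(0)))
E
python3 t7.py
```

```text
t 30.7 grasp [479.63 -13.91 233.24] z [-0.  0. -1.] y [-0.98  0.21  0.  ] j [ 0.31  0.15 -0.36 -0.   -1.06 -0.52] w 34.4 gf 59.364242339506745 F [-0.42 -1.42 -0.23]
travel [7.0, 4.5, -2.8] dr [0.002, 0.001, -0.228] dist 9
B
travel [-131.2, -3.0, 161.4] dr [-0.0, -0.873, 0.0] dist 208
travel [-131.2, -3.0, 240.4] dr [-0.0, -0.873, 0.0] dist 274
```

Request:
{"api": "move_arm", "payload": {"fingers": [25, 25, 25, 25], "travel": [[7, 4.5, -3], [7, 4.5, -3], [7, 4.5, -3], [7, 4.5, -3]], "dr": [[0, 0, -0.12], [0, 0, -0.228], [0, 0, -0.228], [0, 0, -0.228]]}}

```text
clock: 31.1
position: [474.0, -20.7, 391.4]
ee_rot: [0.708, -0.706, -0.001, 0.0]
contact_force: [-0.7, -0.7, -0.7]
gripper_width: 34.1
grasp_force: 59.4
```

Request:
{"api": "move_arm", "payload": {"fingers": [25, 25, 25, 25, 25, 25, 25, 25, 25, 25], "travel": [[-30, 0, 0], [-65, -1, 10], [-100, -1, 25], [-125, -2, 40], [-131, -3, 60], [-131, -3, 85], [-131, -3, 110], [-131, -3, 135], [-131, -3, 161], [-131, -3, 161]], "dr": [[0, -0.08, 0], [0, -0.2, 0], [0, -0.32, 0], [0, -0.44, 0], [0, -0.56, 0], [0, -0.66, 0], [0, -0.76, 0], [0, -0.873, 0], [0, -0.873, 0], [0, -0.873, 0]]}}

```text
clock: 32.1
position: [475.6, 109.4, 227.1]
ee_rot: [-0.64, 0.642, 0.302, 0.295]
contact_force: [-0.5, 0.1, -1.6]
gripper_width: 34.3
grasp_force: 59.6
```

```bash
cat > t8.py <<'E'
from lean import *
st()
plan([((474,230,51),leanT(50))])
E
python3 t8.py
```

```text
t 32.1 grasp [474.31 228.1  127.37] z [-0.01  0.77 -0.64] y [-1.   -0.    0.01] j [ 0.19  0.41 -0.26 -1.06 -1.04  0.45] w 34.3 gf 59.596788519993424 F [-0.45  0.08 -1.55]
travel [57.4, -0.6, 50.6] dr [-0.001, -0.001, -0.014] dist 76
```

Request:
{"api": "move_arm", "payload": {"fingers": [25, 25, 25, 25, 50, 50, 50, 50, 50, 50], "travel": [[25, 0, 21], [46, 0, 40], [58, 0, 49.5], [58, 0, 49.5], [58, 0, 49.5], [58, 0, 49.5], [58, 0, 49.5], [58, 0, 49.5], [58, 0, 30], [58, 0, 0]], "dr": [[0, 0, 0], [0, 0, 0], [0, 0, 0], [0, 0, 0], [0, 0, 0], [0, 0, 0], [0, 0, 0], [0, 0, 0], [0, 0, 0], [0, 0, 0]]}}

```text
clock: 33.1
position: [476.1, 72.8, 186.5]
ee_rot: [0.642, -0.639, -0.301, -0.297]
contact_force: [0.5, -0.7, 0.3]
gripper_width: 50.1
grasp_force: 0.0
```

Request:
{"api": "move_arm", "payload": {"fingers": [50, 50, 50, 50, 50, 50, 50, 50, 50, 50], "travel": [[0, 0, -40], [-30, 0, -60], [-60, 0, -60], [-90, 0, -60], [-120, 0, -58], [-150, 0, -56], [-178, 0, -55], [-178, 0, -55], [-178, 0, -55], [-178, 0, -55]], "dr": [[0, 0.05, 0], [0, 0.15, 0], [0, 0.3, 0], [0, 0.44, 0], [0, 0.58, 0], [0, 0.72, 0], [0, 0.872, 0], [0, 0.872, 0], [0, 0.872, 0], [0, 0.872, 0]]}}

```text
clock: 34.1
position: [475.9, 144.1, 357.6]
ee_rot: [0.708, -0.706, -0.002, -0.0]
contact_force: [0.2, -0.9, 0.1]
gripper_width: 49.9
grasp_force: 0.0
```

```bash
cat > t9.py <<'E'
from lean import *
st()
s=arm.get_image("side");t=arm.get_image("top");np.save("a.npy",s);np.save("b.npy",t)
# wedge by difference: desk region in top & side, mask low brightness edges
def wed(im,n,box):
    g=cv2.cvtColor(im,cv2.COLOR_RGB2GRAY).astype(float);x0,y0,x1,y1=box
    r=g[y0:y1,x0:x1];m=cv2.GaussianBlur(r,(3,3),0)<np.median(r)-18
    k,l,stt,c=cv2.connectedComponentsWithStats(m.astype(np.uint8),connectivity=8)
    for i in range(1,k):
        if stt[i,4]>15: 
            ys,xs=np.where(l==i);rect=cv2.minAreaRect(np.c_[xs+x0,ys+y0].astype(np.float32))
            print(n,stt[i,4],rect, [onz(n,p,4)[:2].round() for p in cv2.boxPoints(rect)], onz(n,rect[0],4))
wed(t,"top",(290,240,400,300));wed(s,"side",(315,205,380,250))
a=s[200:340,135:300,::-1];b=t[180:290,140:400,::-1]
cv2.imwrite("pics/s10.png",np.hstack([cv2.resize(a,(330,280)),cv2.resize(b,(468,280) if 0 else (468,280))]))
E
python3 t9.py
```

```text
t 34.1 grasp [475.58 144.55 202.65] z [-0.  0. -1.] y [-1. -0.  0.] j [ 0.62  0.21 -0.37 -0.   -0.99 -0.61] w 49.9 gf 0.0 F [ 0.16 -0.89  0.13]
top 164 ((342.0591125488281, 262.4776306152344), (12.830799102783203, 20.74406623840332), 42.709388732910156) [array([ 407., -190.]), array([ 459., -237.]), array([ 430., -269.]), array([ 378., -222.])] [ 418.64 -229.21    4.  ]
side 87 ((321.0, 210.0), (10.0, 12.0), 90.0) [array([ 547., -257.]), array([ 516., -279.]), array([ 490., -231.]), array([ 520., -209.])] [ 518.22 -243.8     4.  ]
side 173 ((348.882080078125, 222.78775024414062), (19.71710205078125, 13.792259216308594), 60.945396423339844) [array([ 456., -239.]), array([ 441., -293.]), array([ 377., -228.]), array([ 392., -178.])] [ 415.92 -233.4     4.  ]
```

View pics/s10.png

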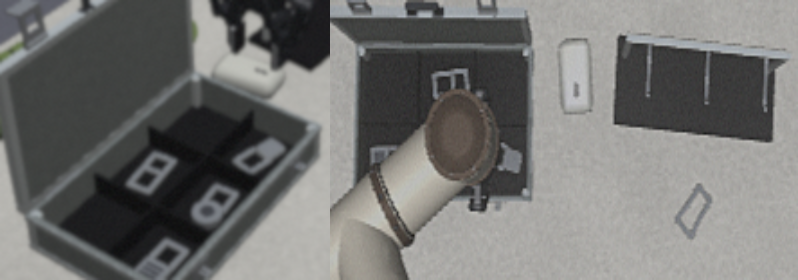

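The side view shows the disc flat in front-middle, and the wedge has not moved. Now I pick the wedge by its loop legs.

```bash
cat > t10.py <<'E'
from lean import *
T=tool(-.715+np.pi);T2=tool(np.pi/2+.012)
j,e=ik((428.5,-239.5,120),T,arm.read_state()["joints"]);print(j,e);print(*ik((428.5,-239.5,19),T,j))
plan([((428.5,-239.5,120),T)])
print(*ik((568,117,100),T2,arm.read_state()["joints"]),*ik((568,117,33),T2,arm.read_state()["joints"]))
E
python3 t10.py
```

```text
[-0.18  0.3  -0.49  0.   -0.78  1.03] 1.8035271021998623e-13
[-0.18  0.47 -0.58 -0.   -0.52  1.03] 1.3087145224772973e-13
travel [383.6, 48.6, 81.7] dr [0.001, 0.003, -0.853] dist 395
[ 0.48  0.46 -0.29 -0.   -0.82 -0.47] 2.5151977475453283e-13 [ 0.48  0.55 -0.35 -0.   -0.67 -0.47] 1.9494148944279503e-13
```

Request:
{"api": "move_arm", "payload": {"fingers": [60, 60, 60, 60, 60, 60, 60, 60, 60, 60], "travel": [[48, 6, 0], [96, 12, 0], [144, 18, 10], [192, 24, 25], [240, 30, 40], [288, 36, 60], [336, 43, 75], [384, 48.5, 82], [384, 48.5, 82], [384, 48.5, 82]], "dr": [[0, 0, -0.12], [0, 0, -0.24], [0, 0, -0.36], [0, 0, -0.48], [0, 0, -0.6], [0, 0, -0.72], [0, 0, -0.853], [0, 0, -0.853], [0, 0, -0.853], [0, 0, -0.853]]}}

```text
clock: 35.2
position: [428.6, -241.2, 274.3]
ee_rot: [0.936, -0.352, -0.002, -0.001]
contact_force: [-0.5, 0.9, -0.4]
gripper_width: 59.8
grasp_force: 0.0
```

```bash
cat > t11.py <<'E'
from lean import *
st();T=tool(-.715+np.pi)
plan([((428.5,-239.5,30),T),((428.5,-239.5,19),T)])
E
python3 t11.py
```

```text
t 35.2 grasp [ 428.16 -240.83  119.32] z [-0.  0. -1.] y [-0.66 -0.75 -0.  ] j [-0.18  0.31 -0.49 -0.   -0.78  1.04] w 59.8 gf 0.0 F [-0.51  0.93 -0.44]
travel [-0.9, -1.2, 89.3] dr [-0.0, 0.004, -0.004] dist 89
travel [-0.8, -1.2, 100.3] dr [-0.0, 0.004, -0.004] dist 100
```

Request:
{"api": "move_arm", "payload": {"fingers": [60, 60, 60, 60, 25, 25, 25, 25, 25, 25], "travel": [[-1, -1, 45], [-1, -1, 80], [-1, -1, 95], [-1, -1, 100], [-1, -1, 100], [-1, -1, 100], [-1, -1, 100], [-1, -1, 100], [-1, -1, 100], [-1, -1, 100]], "dr": [[0, 0, 0], [0, 0, 0], [0, 0, 0], [0, 0, 0], [0, 0, 0], [0, 0, 0], [0, 0, 0], [0, 0, 0], [0, 0, 0], [0, 0, 0]]}}

```text
clock: 36.2
position: [429.9, -237.1, 177.0]
ee_rot: [0.937, -0.349, 0.001, -0.001]
contact_force: [-0.4, 2.1, 6.4]
gripper_width: 32.4
grasp_force: 59.3
```

```bash
python3 -c "
from h import *
st()"
```

```text
t 36.2 grasp [ 430.23 -236.9    22.01] z [ 0.  0. -1.] y [-0.65 -0.76 -0.  ] j [-0.17  0.46 -0.58 -0.   -0.53  1.03] w 32.4 gf 59.311763048172 F [-0.45  2.13  6.39]
```

Request:
{"api": "move_arm", "payload": {"fingers": [25, 25, 25, 25, 25, 25], "travel": [[0, 0, -15], [0, 0, -40], [0, 0, -80], [0, 0, -120], [0, 0, -150], [0, 0, -150]], "dr": [[0, 0, 0], [0, 0, 0], [0, 0, 0], [0, 0, 0], [0, 0, 0], [0, 0, 0]]}}

```text
clock: 36.8
position: [430.6, -237.8, 330.8]
ee_rot: [0.937, -0.348, 0.005, -0.001]
contact_force: [0.4, 0.2, -0.0]
gripper_width: 32.3
grasp_force: 59.8
```

```bash
cat > t12.py <<'E'
from lean import *
st();T2=tool(np.pi/2+.012)
plan([((568,117,170),T2)]);plan([((568,117,36),T2)],((568,117,170),T2))
E
python3 t12.py
```

```text
t 36.8 grasp [ 432.32 -238.01  175.77] z [ 0.01 -0.   -1.  ] y [-0.65 -0.76 -0.01] j [-0.17  0.23 -0.42 -0.   -0.91  1.03] w 32.3 gf 59.78614926338196 F [ 0.35  0.18 -0.04]
travel [-127.8, -358.4, 6.8] dr [-0.01, -0.006, 0.847] dist 381
travel [0.0, 0.0, 134.0] dr [0.0, 0.0, 0.0] dist 134
```

Request:
{"api": "move_arm", "payload": {"fingers": [25, 25, 25, 25, 25, 25, 25, 25, 25, 25], "travel": [[-15, -42, 0], [-30, -84, 0], [-45, -126, 0], [-60, -168, 1], [-75, -210, 2], [-90, -252, 3], [-105, -294, 5], [-119, -334, 7], [-128, -358, 7], [-128, -358, 7]], "dr": [[0, 0, 0.1], [0, 0, 0.2], [0, 0, 0.3], [0, 0, 0.4], [0, 0, 0.5], [0, 0, 0.6], [0, 0, 0.7], [0, 0, 0.8], [0, 0, 0.847], [0, 0, 0.847]]}}

```text
clock: 37.8
position: [567.1, 119.8, 317.5]
ee_rot: [0.712, -0.702, -0.002, 0.0]
contact_force: [-0.1, -0.5, -1.3]
gripper_width: 31.7
grasp_force: 60.2
```

```bash
cat > t13.py <<'E'
from lean import *
st();T2=tool(np.pi/2+.012)
plan([((568,117,36),T2)])
E
python3 t13.py
```

```text
t 37.8 grasp [566.69 120.08 162.52] z [-0.  0. -1.] y [-1.   -0.01  0.  ] j [ 0.49  0.38 -0.23 -0.   -0.96 -0.47] w 31.7 gf 60.20219922065735 F [-0.11 -0.48 -1.27]
travel [3.0, -1.2, 126.5] dr [0.002, 0.002, 0.002] dist 127
```

Request:
{"api": "move_arm", "payload": {"fingers": [25, 25, 25, 25, 25, 48, 48, 48, 48, 48], "travel": [[3, -1, 40], [3, -1, 80], [3, -1, 110], [3, -1, 127], [3, -1, 127], [3, -1, 127], [3, -1, 127], [3, -1, 110], [3, -1, 70], [3, -1, 20]], "dr": [[0, 0, 0], [0, 0, 0], [0, 0, 0], [0, 0, 0], [0, 0, 0], [0, 0, 0], [0, 0, 0], [0, 0, 0], [0, 0, 0], [0, 0, 0]]}}

```text
clock: 38.8
position: [567.5, 113.5, 298.8]
ee_rot: [0.711, -0.703, -0.002, 0.001]
contact_force: [0.2, 0.7, 0.3]
gripper_width: 48.2
grasp_force: 0.0
```

Request:
{"api": "move_arm", "payload": {"fingers": [48, 48, 48, 48, 48, 48, 48, 48], "travel": [[0, 0, -40], [0, 0, -80], [40, 20, -80], [80, 40, -80], [120, 60, -80], [150, 70, -80], [150, 70, -80], [150, 70, -80]], "dr": [[0, 0, 0], [0, 0, 0], [0, 0, 0], [0, 0, 0], [0, 0, 0], [0, 0, 0], [0, 0, 0], [0, 0, 0]]}}

```text
clock: 39.6
position: [499.4, -37.8, 379.6]
ee_rot: [0.711, -0.704, -0.0, -0.001]
contact_force: [0.5, 0.5, -0.1]
gripper_width: 48.0
grasp_force: 0.0
```

```bash
cat > t14.py <<'E'
from lean import *
st()
s=arm.get_image("side");t=arm.get_image("top")
a=s[140:350,125:320,::-1];b=t[170:290,140:290,::-1]
cv2.imwrite("pics/s11.png",np.hstack([cv2.resize(a,(425,458)),cv2.resize(b,(370,458) if 0 else (370,296)).copy() if 0 else cv2.copyMakeBorder(cv2.resize(b,(370,296)),0,162,0,0,cv2.BORDER_CONSTANT)]))
E
python3 t14.py
```

```text
t 39.6 grasp [499.6  -37.41 224.56] z [ 0.  0. -1.] y [-1.   -0.01 -0.  ] j [ 0.25  0.19 -0.33 -0.   -1.05 -0.24] w 48.0 gf 0.0 F [ 0.46  0.46 -0.15]
```

View pics/s11.png

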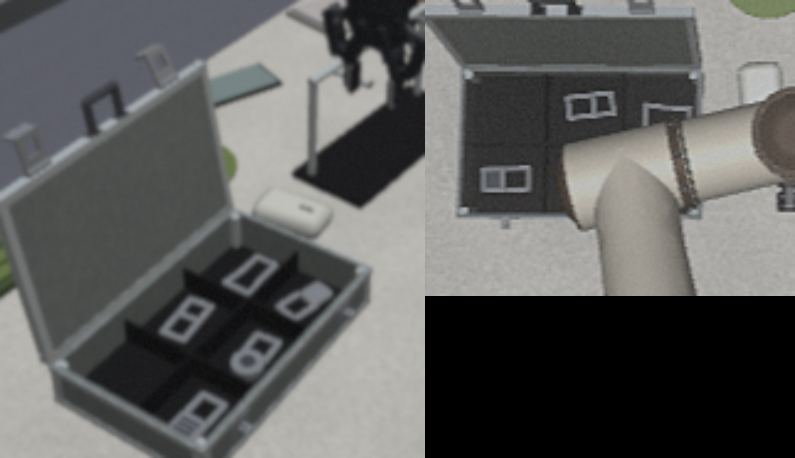

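All six puzzles lie flat, each in its own compartment: block FR, square frame BM, slab FL, disc FM and wedge BR. Next I push the lid shut from behind with closed fingers along its arc.

```bash
cat > t15.py <<'E'
from kin import *
T=tool(np.pi+.012)
plan([((499,-37,350),T),((690,178,350),T)])
j=arm.read_state()["joints"]
for g in((690,178,350),(690,178,268),(640,178,268),(441,178,88)):
    j,e=ik(g,T,j);print(g,j,round(e,2))
for th in np.r_[1.65:-.01:-.11]:
    s,c=np.sin(th),np.cos(th);x=619.5-190*c+12*s+11;z=60+190*s+12*c+18
    print(round(th,2),[round(x-690,1),0,round(268-z,1)])
E
python3 t15.py
```

```text
travel [0.1, 0.8, -125.9] dr [-0.002, 0.001, -1.571] dist 126
travel [-212.7, -192.6, -125.3] dr [-0.002, 0.001, -1.571] dist 313
(690, 178, 350) [ 0.48  0.51  0.44 -0.   -1.51  1.1 ] 0.0
(690, 178, 268) [ 0.48  0.53  0.29 -0.   -1.33  1.1 ] 0.0
(640, 178, 268) [ 0.51  0.44  0.14 -0.   -1.27  1.07] 0.0
(441, 178, 88) [ 0.73  0.33 -0.56 -0.   -0.68  0.86] 0.0
1.65 [np.float64(-32.5), 0, np.float64(1.5)]
1.54 [np.float64(-53.4), 0, np.float64(-0.3)]
1.43 [np.float64(-74.3), 0, np.float64(0.2)]
1.32 [np.float64(-95.0), 0, np.float64(3.0)]
1.21 [np.float64(-115.3), 0, np.float64(8.0)]
1.1 [np.float64(-135.0), 0, np.float64(15.2)]
0.99 [np.float64(-153.7), 0, np.float64(24.6)]
0.88 [np.float64(-171.3), 0, np.float64(35.9)]
0.77 [np.float64(-187.5), 0, np.float64(49.1)]
0.66 [np.float64(-202.2), 0, np.float64(64.0)]
0.55 [np.float64(-215.2), 0, np.float64(80.5)]
0.44 [np.float64(-226.3), 0, np.float64(98.2)]
0.33 [np.float64(-235.4), 0, np.float64(117.1)]
0.22 [np.float64(-242.3), 0, np.float64(136.8)]
0.11 [np.float64(-247.0), 0, np.float64(157.2)]
-0.0 [np.float64(-249.5), 0, np.float64(178.0)]
```

Request:
{"api": "move_arm", "payload": {"fingers": [0, 0, 0, 0, 0, 0, 0, 0, 0, 0], "travel": [[0, 0, -45], [0, 0, -90], [0, 0, -126], [-35, -40, -126], [-70, -80, -126], [-105, -120, -126], [-140, -150, -126], [-175, -175, -126], [-213, -193, -126], [-213, -193, -126]], "dr": [[0, 0, -0.14], [0, 0, -0.28], [0, 0, -0.42], [0, 0, -0.56], [0, 0, -0.7], [0, 0, -0.84], [0, 0, -0.98], [0, 0, -1.12], [0, 0, -1.26], [0, 0, -1.4]]}}

```text
clock: 40.7
position: [692.4, 184.6, 500.6]
ee_rot: [0.997, -0.074, -0.002, -0.0]
contact_force: [-0.3, -0.7, -0.5]
gripper_width: 0.2
grasp_force: 0.0
```

Request:
{"api": "move_arm", "payload": {"fingers": [0, 0, 0, 0, 0], "travel": [[0, 0, 0], [0, 0, 0], [0, 0, 0], [0, 0, 0], [0, 0, 0]], "dr": [[0, 0, -0.14], [0, 0, -0.17], [0, 0, -0.17], [0, 0, -0.17], [0, 0, -0.17]]}}

```text
clock: 41.2
position: [690.2, 177.9, 505.1]
ee_rot: [1.0, 0.005, -0.0, -0.001]
contact_force: [0.2, -0.8, -0.5]
gripper_width: -0.3
grasp_force: 0.0
```

```bash
cat > t16.py <<'E'
from kin import *
T=tool(np.pi+.012)
st();plan([((690,178,268),T)])
E
python3 t16.py
```

```text
t 41.2 grasp [690.06 178.27 350.14] z [-0.  0. -1.] y [ 0.01 -1.   -0.  ] j [ 0.48  0.51  0.45 -0.   -1.51  1.1 ] w -0.3 gf 0.0 F [ 0.19 -0.8  -0.53]
travel [-0.1, 0.1, 82.1] dr [-0.002, 0.001, -0.003] dist 82
```

Request:
{"api": "move_arm", "payload": {"fingers": [0, 0, 0, 0, 0, 0, 0, 0, 0], "travel": [[0, 0, 45], [0, 0, 82], [-15, 0, 83], [-32.5, 0, 83.5], [-53, 0, 82], [-74, 0, 82], [-95, 0, 85], [-115, 0, 90], [-135, 0, 97]], "dr": [[0, 0, 0], [0, 0, 0], [0, 0, 0], [0, 0, 0], [0, 0, 0], [0, 0, 0], [0, 0, 0], [0, 0, 0], [0, 0, 0]]}}

```text
clock: 42.1
position: [555.1, 176.5, 409.2]
ee_rot: [1.0, 0.005, 0.002, -0.002]
contact_force: [3.6, 0.7, -0.4]
gripper_width: -0.4
grasp_force: 1.3
```

```bash
cat > th.py <<'E'
from h import *
st();im=arm.get_image("side");g=cv2.cvtColor(im,cv2.COLOR_RGB2GRAY).astype(float)
# lid angle: compare brightness of the predicted silver front rim line against both sides
for th in np.r_[0:1.7:.1]:
    s,c=np.sin(th),np.cos(th);v=[]
    for y in np.r_[-155:-120:5,120:156:5]:
        Q=proj("side",loc([519,233.5,.012],[100-200*c-6*s,y,60+200*s-(-6)*c]))[0]
        v.append(cv2.getRectSubPix(g.astype(np.float32),(1,1),tuple(map(float,Q)))[0,0])
    print(round(th,1),round(np.mean(v)),end=" | ")
E
python3 th.py
```

```text
t 42.1 grasp [555.67 177.04 254.18] z [ 0.  0. -1.] y [ 0.01 -1.   -0.  ] j [ 0.59  0.31 -0.09 -0.   -1.16  0.99] w -0.4 gf 1.3416196295293048 F [ 3.62  0.68 -0.39]
0.0 126 | 0.1 125 | 0.2 109 | 0.3 111 | 0.4 93 | 0.5 50 | 0.6 62 | 0.7 72 | 0.8 47 | 0.9 110 | 1.0 97 | 1.1 98 | 1.2 177 | 1.3 110 | 1.4 70 | 1.5 55 | 1.6 57 |
```

Request:
{"api": "move_arm", "payload": {"fingers": [0, 0, 0, 0, 0, 0, 0, 0, 0, 0], "travel": [[-18.7, 0, 9.4], [-36.3, 0, 20.7], [-52.5, 0, 33.9], [-67.2, 0, 48.8], [-80.2, 0, 65.3], [-91.3, 0, 83], [-100.4, 0, 101.9], [-107.3, 0, 121.6], [-112, 0, 142], [-114.5, 0, 158]], "dr": [[0, 0, 0], [0, 0, 0], [0, 0, 0], [0, 0, 0], [0, 0, 0], [0, 0, 0], [0, 0, 0], [0, 0, 0], [0, 0, 0], [0, 0, 0]]}}

```text
clock: 43.15
position: [440.5, 175.9, 249.6]
ee_rot: [1.0, 0.005, -0.001, -0.001]
contact_force: [0.3, -0.2, -0.7]
gripper_width: -0.2
grasp_force: 0.0
```

```bash
python3 th.py
```

```text
t 43.15 grasp [440.33 176.14  94.61] z [-0.  0. -1.] y [ 0.01 -1.   -0.  ] j [ 0.72  0.32 -0.56 -0.   -0.7   0.86] w -0.2 gf 0.0 F [ 0.26 -0.16 -0.66]
0.0 101 | 0.1 142 | 0.2 116 | 0.3 71 | 0.4 73 | 0.5 74 | 0.6 81 | 0.7 80 | 0.8 127 | 0.9 122 | 1.0 144 | 1.1 124 | 1.2 123 | 1.3 103 | 1.4 84 | 1.5 93 | 1.6 97 |
```

Request:
{"api": "move_arm", "payload": {"fingers": [0, 0, 0, 0], "travel": [[0, 0, 3], [0, 0, 5], [0, 0, 6], [0, 0, 6]], "dr": [[0, 0, 0], [0, 0, 0], [0, 0, 0], [0, 0, 0]]}}

```text
clock: 43.6
position: [441.1, 176.2, 245.9]
ee_rot: [1.0, 0.005, 0.0, -0.001]
contact_force: [-2.7, -0.5, 6.1]
gripper_width: -0.4
grasp_force: 3.1
```

```bash
python3 th.py
```

```text
t 43.6 grasp [441.29 176.68  90.94] z [ 0.  0. -1.] y [ 0.01 -1.   -0.  ] j [ 0.72  0.32 -0.56 -0.   -0.69  0.86] w -0.4 gf 3.051734123728238 F [-2.72 -0.51  6.06]
0.0 98 | 0.1 142 | 0.2 99 | 0.3 72 | 0.4 73 | 0.5 75 | 0.6 83 | 0.7 92 | 0.8 128 | 0.9 121 | 1.0 145 | 1.1 118 | 1.2 122 | 1.3 104 | 1.4 84 | 1.5 93 | 1.6 97 |
```

Request:
{"api": "move_arm", "payload": {"fingers": [0, 0, 0, 0], "travel": [[0, 0, 3], [0, 0, 6], [0, 0, 8], [0, 0, 8]], "dr": [[0, 0, 0], [0, 0, 0], [0, 0, 0], [0, 0, 0]]}}

```text
clock: 44.05
position: [441.0, 176.5, 245.4]
ee_rot: [1.0, 0.007, 0.001, -0.001]
contact_force: [-23.4, -4.3, 63.4]
gripper_width: 0.1
grasp_force: 32.1
```

```bash
sed -i 's/np.r_\[0:1.7:.1\]/np.r_[-.04:.2:.02]/' th.py; sed -i 's/round(th,1)/round(th,2)/' th.py; python3 th.py
```

```text
t 44.05 grasp [441.4  176.76  90.4 ] z [ 0.  0. -1.] y [ 0.01 -1.   -0.  ] j [ 0.72  0.32 -0.56  0.   -0.68  0.86] w 0.1 gf 32.137376996688545 F [-23.44  -4.29  63.41]
-0.04 92 | -0.02 97 | 0.0 97 | 0.02 100 | 0.04 113 | 0.06 130 | 0.08 140 | 0.1 143 | 0.12 139 | 0.14 128 | 0.16 117 | 0.18 104 |
```

The press against a hard stop at tip height 72 mm confirms the lid is shut. I back off and swing the hasps down.

```bash
cat > t17.py <<'E'
from kin import *
T=tool(np.pi+.012)
plan([((441,177,135),T),((378.5,132.5,135),T),((378.5,132.5,83.5),T)])
s0,c0=np.sin(1.57),np.cos(1.57)
for th in(1.35,1.1,.85,.6,.4,.2,.1,0,-.05):
    s,c=np.sin(th),np.cos(th);print(th,[round(-38*s-11*c+38*s0+11*c0,1),0,-round(-38*c+11*s+38*c0-11*s0,1)])
E
python3 t17.py
```

```text
travel [0.2, -0.6, -44.6] dr [-0.002, -0.003, 0.002] dist 45
travel [-63.0, 43.0, -44.9] dr [-0.002, -0.003, 0.002] dist 88
travel [-63.1, 43.1, 6.6] dr [-0.002, -0.003, 0.002] dist 77
1.35 [np.float64(-1.5), 0, np.float64(8.6)]
1.1 [np.float64(-0.8), 0, np.float64(18.4)]
0.85 [np.float64(2.2), 0, np.float64(27.8)]
0.6 [np.float64(7.5), 0, np.float64(36.1)]
0.4 [np.float64(13.1), 0, np.float64(41.7)]
0.2 [np.float64(19.7), 0, np.float64(46.0)]
0.1 [np.float64(23.3), 0, np.float64(47.7)]
0 [np.float64(27.0), 0, np.float64(49.0)]
-0.05 [np.float64(28.9), 0, np.float64(49.5)]
```

Request:
{"api": "move_arm", "payload": {"fingers": [0, 0, 30, 60, 60, 60, 60], "travel": [[0, 0, -25], [0, 0, -55], [-30, 20, -55], [-63, 43, -55], [-63, 43, -55], [-63, 43, -55], [-63, 43, -55]], "dr": [[0, 0, 0], [0, 0, 0], [0, 0, 0], [0, 0, 0], [0, 0, 0], [0, 0, 0], [0, 0, 0]]}}

```text
clock: 44.8
position: [379.0, 132.9, 292.0]
ee_rot: [1.0, 0.005, 0.001, -0.002]
contact_force: [-0.3, 1.1, -0.1]
gripper_width: 59.8
grasp_force: 0.0
```

```bash
cat > t18.py <<'E'
from kin import *
T=tool(np.pi+.012)
st();plan([((378.5,132.5,83.5),T)])
s=arm.get_image("side");t=arm.get_image("top")
g=cv2.cvtColor(t,cv2.COLOR_RGB2GRAY)
for nm,y in(("L",100),("R",-100)):
    c=proj("top",loc([519,233.5,.012],[-139,y,66]))[0].round().astype(int);print(nm,c);print(g[c[1]-11:c[1]+5,c[0]-6:c[0]+7])
E
python3 t18.py
```

```text
t 44.8 grasp [379.18 133.46 137.05] z [ 0.  0. -1.] y [ 0.01 -1.   -0.  ] j [ 0.75  0.13 -0.67 -0.   -0.76  0.84] w 59.8 gf 0.0 F [-0.33  1.12 -0.06]
travel [-0.5, 0.6, 53.5] dr [-0.004, -0.001, -0.001] dist 54
L [171 271]
[[161 128 115 119 116 111 117 113 117 103 135 165 161]
 [146 119 113 117 120 115 118 113 114 121 146 165 169]
 [146 122 115 115 114 117 114 118 111 119 150 163 169]
 [147 116 116 103  96  99  99 111 118 110 147 176 168]
 [149 117 120 156 172 176 175 157 119 108 152 170 164]
 [143 109 112 152 172 174 171 148 120 104 147 165 165]
 [137 112 113 145 170 167 171 145 121 113 145 166 156]
 [140 107 138 168 170 163 168 149 121 113 147 162 159]
 [146 115 126 161 175 173 171 143 110 116 142 164 160]
 [ 88  81  83  95  90  98 128 129 112 134 157 166 165]
 [121 124 126 125 129 123 126 133 108 127 158 168 165]
 [ 80  51  54  54  45  31  36  47  68 107 150 162 164]
 [172 175 177 180 184 182 179 179 180 173 162 158 163]
 [167 166 162 166 163 165 166 174 166 157 161 163 161]
 [163 156 167 162 163 159 166 165 170 162 162 164 166]
 [168 168 170 161 165 167 165 165 162 165 169 166 16
[... 196 characters left out ...]
86  92  82  65  73  73 111 166 175 161]
 [ 62  82 101  99 101  81  65  64  75  90 152 171 165]
 [ 65  69  81  89  84  59  58  67  70  68  70 142 174]
 [ 67  68  62  78  96  84  73  66  68  79  60  71 118]
 [ 71  71  64  79  93  86  57  61  68  77  77  62  32]
 [ 71  68  68  66  84  90 101  80  59  67  81  83  62]
 [ 72  67  72  66  80  95  81  86  86  66  78  64  44]
 [ 70  74  71  64  80  93  92  84  66  69  75  67  44]
 [ 71  73  72  74  64  80  96  82  73  63  77  73  48]
 [ 73  68  75  70  66  85  90  80  67  68  74  70  44]
 [ 75  70  72  68  68  82  91  94  79  65  71  74  50]
 [ 77  72  75  68  66  76  88  92  76  69  70  75  50]
 [ 73  70  74  76  50  75  96  87  71  69  73  76  43]]
```

Request:
{"api": "move_arm", "payload": {"fingers": [60, 60, 60, 20, 20, 20, 20, 20, 20, 20], "travel": [[0, 0, 30], [0, 0, 53], [0, 0, 53], [0, 0, 53], [0, 0, 53], [0, 0, 53], [0, 0, 53], [0, 0, 53], [0, 0, 53], [0, 0, 53]], "dr": [[0, 0, 0], [0, 0, 0], [0, 0, 0], [0, 0, 0], [0, 0, 0], [0, 0, 0], [0, 0, 0], [0, 0, 0], [0, 0, 0], [0, 0, 0]]}}

```text
clock: 45.9
position: [378.0, 132.3, 238.3]
ee_rot: [1.0, 0.005, -0.0, -0.001]
contact_force: [0.0, -0.5, -0.1]
gripper_width: 19.9
grasp_force: 0.0
```

```bash
python3 -c "
from h import *
st()"
```

```text
t 45.9 grasp [377.87 132.65  83.26] z [-0.  0. -1.] y [ 0.01 -1.   -0.  ] j [ 0.75  0.23 -0.74 -0.   -0.6   0.84] w 19.9 gf 0.0 F [ 0.   -0.53 -0.14]
```

Request:
{"api": "move_arm", "payload": {"fingers": [20, 40, 60, 60, 60, 60, 60, 60, 60], "travel": [[0, 0, -40], [0, 0, -80], [0, -45, -80], [0, -90, -80], [0, -135, -80], [0, -180, -80], [0, -200, -80], [0, -200, -80], [0, -200, -80]], "dr": [[0, 0, 0], [0, 0, 0], [0, 0, 0], [0, 0, 0], [0, 0, 0], [0, 0, 0], [0, 0, 0], [0, 0, 0], [0, 0, 0]]}}

```text
clock: 46.8
position: [375.7, 331.6, 317.9]
ee_rot: [1.0, 0.005, -0.001, -0.0]
contact_force: [0.5, -0.2, -0.7]
gripper_width: 60.2
grasp_force: 0.0
```

```bash
cat > t19.py <<'E'
from kin import *
st()
s=arm.get_image("side");t=arm.get_image("top");np.save("a.npy",s);np.save("b.npy",t)
np.set_printoptions(linewidth=200)
for n,im in(("top",t),("side",s)):
    g=cv2.cvtColor(im,cv2.COLOR_RGB2GRAY)
    for th in (0,.5,1,1.57,2,2.5):
        S,c=np.sin(th),np.cos(th);print(n,th,[proj(n,loc([519,233.5,.012],[-101-38*S-k*c,-100,66-38*c+k*S]))[0].round(1).tolist() for k in(2,20)])
    c=proj(n,loc([519,233.5,.012],[-125,-100,70]))[0].round().astype(int);print(c[1]-14,c[0]-11);print(g[c[1]-14:c[1]+15,c[0]-11:c[0]+12])
E
python3 t19.py
```

```text
t 46.8 grasp [375.33 331.7  162.9 ] z [-0.  0. -1.] y [ 0.01 -1.   -0.  ] j [ 1.05  0.26 -0.41 -0.   -0.9   0.54] w 60.2 gf 0.0 F [ 0.48 -0.18 -0.73]
top 0 [[234.1, 260.4], [234.0, 265.9]]
top 0.5 [[233.8, 265.9], [233.5, 270.7]]
top 1 [[233.4, 269.9], [232.9, 273.0]]
top 1.57 [[232.8, 271.6], [232.3, 271.7]]
top 2 [[232.4, 270.3], [231.9, 268.0]]
top 2.5 [[232.0, 266.3], [231.8, 261.7]]
253 222
[[113 115 111 111 107 119 118 121 121 122 122 121 124 122 120 114 116 115 112 111 110 111 109]
 [106 109 107 109  99 111 113 119 118 118 118 119 114 120 114 110 107 105 113 113 111 113 111]
 [130 129 129 133 132 125 116 116 113 116 120 116 119 118 115 117 119 122 116 121 121 123 120]
 [163 160 160 161 162 158 129 115 117 117 119 119 116 117 132 153 161 161 163 158 162 160 159]
 [155 158 157 153 158 152 128 112 114 119 116 116 113 122 114 144 161 157 159 155 157 156 156]
 [159 158 157 156 154 161 144 124 120 126 125 123 122 120 128 148 159 155 156 156 159 157 153]
 [131 125 145 166 169 158 135 121 119 121 126 123 128 124 103 113 147 164 165 163 160 163 158]
 [165 157 160 171 141  97  83  70  7
[... 4365 characters left out ...]
4 157 144 127 118 110 103  98  99]
 [ 64  67  75  86  96 107 128 151 162 164 166 169 170 170 167 165 161 157 155 152 144 142 141]
 [ 63  70  80  89  99 123 150 162 164 164 163 167 168 168 167 166 164 164 164 165 163 162 163]
 [ 67  83  94 104 120 143 161 166 163 163 163 166 166 167 167 167 166 166 165 166 165 167 167]
 [ 79  96 106 121 144 159 164 166 165 163 164 166 166 166 165 166 168 167 165 166 164 166 167]
 [ 93 107 118 142 158 165 166 165 164 165 166 167 167 167 167 169 169 167 166 165 166 164 166]
 [104 117 137 156 162 165 166 166 165 164 164 166 166 166 166 169 169 167 166 165 164 164 163]
 [117 136 155 162 163 166 167 166 165 165 164 166 165 165 167 168 168 165 164 164 165 165 166]]
```

Request:
{"api": "move_arm", "payload": {"fingers": [60, 60, 60, 60, 20, 20, 20, 20, 20, 20], "travel": [[0, 0, 30], [0, 0, 60], [0, 0, 80], [0, 0, 80], [0, 0, 80], [0, 0, 80], [0, 0, 80], [0, 0, 80], [0, 0, 80], [0, 0, 80]], "dr": [[0, 0, 0], [0, 0, 0], [0, 0, 0], [0, 0, 0], [0, 0, 0], [0, 0, 0], [0, 0, 0], [0, 0, 0], [0, 0, 0], [0, 0, 0]]}}

```text
clock: 47.9
position: [376.1, 332.8, 239.5]
ee_rot: [1.0, 0.005, 0.0, -0.002]
contact_force: [-1.4, 0.7, 6.4]
gripper_width: 28.1
grasp_force: 59.2
```

```bash
cat > t20.py <<'E'
from h import *
st()
for n,c in(("top",(234,263)),("side",(287,287))):
    a=cv2.cvtColor(cv2.resize(cv2.imread(f"pics/{n}0.png"),(560,420),interpolation=cv2.INTER_AREA),cv2.COLOR_BGR2GRAY);b=cv2.cvtColor(arm.get_image(n),cv2.COLOR_RGB2GRAY)
    x,y=c;T=a[y-9:y+10,x-9:x+10];S=b[y-15:y+16,x-15:x+16];m=cv2.matchTemplate(S,T,cv2.TM_CCOEFF_NORMED);print(n,cv2.minMaxLoc(m),m[4:9,6].round(2))
E
python3 t20.py
```

```text
t 47.9 grasp [376.17 333.32  84.49] z [ 0.  0. -1.] y [ 0.01 -1.   -0.  ] j [ 1.05  0.37 -0.5  -0.   -0.69  0.54] w 28.1 gf 59.21281211078167 F [-1.36  0.67  6.42]
top (0.17421135306358337, 0.8911651968955994, (12, 10), (5, 6)) [0.69 0.8  0.83 0.74 0.62]
side (-0.7014012932777405, 0.22564595937728882, (12, 12), (0, 7)) [ 0.06  0.01 -0.04 -0.09 -0.14]
```

Request:
{"api": "move_arm", "payload": {"fingers": [20, 20, 20, 20, 20, 20, 20, 20, 20, 20], "travel": [[-1.5, 0, 8.6], [-0.8, 0, 18.4], [2.2, 0, 27.8], [7.5, 0, 36.1], [13.1, 0, 41.7], [19.7, 0, 46], [23.3, 0, 47.7], [27, 0, 49], [30, 0, 49.5], [31, 0, 49.5]], "dr": [[0, 0, 0], [0, 0, 0], [0, 0, 0], [0, 0, 0], [0, 0, 0], [0, 0, 0], [0, 0, 0], [0, 0, 0], [0, 0, 0], [0, 0, 0]]}}

```text
clock: 49.0
position: [404.1, 333.4, 188.8]
ee_rot: [1.0, 0.005, -0.003, -0.001]
contact_force: [-22.1, 8.9, 9.6]
gripper_width: 28.2
grasp_force: 83.1
```

```bash
python3 -c "
from h import *
st()"
```

```text
t 49.0 grasp [403.25 333.6   33.84] z [-0.01  0.   -1.  ] y [ 0.01 -1.   -0.  ] j [ 1.    0.48 -0.49 -0.01 -0.61  0.59] w 28.2 gf 83.12197783394367 F [-22.06   8.93   9.62]
```

Request:
{"api": "move_arm", "payload": {"fingers": [20, 60, 60, 60, 60, 60, 40, 0, 0, 0], "travel": [[-3, 0, 0], [-3, 0, 0], [-3, 0, 0], [-3, 0, 0], [-10, 0, -25], [-25, 0, -60], [-42, 45, -60], [-42, 90, -60], [-42, 135, -60], [-42, 180, -60]], "dr": [[0, 0, 0], [0, 0, 0], [0, 0, 0], [0, 0, 0], [0, 0, 0], [0, 0, 0], [0, 0, 0], [0, 0, 0], [0, 0, 0], [0, 0, 0]]}}

```text
clock: 50.0
position: [366.5, 150.4, 248.8]
ee_rot: [1.0, 0.005, -0.0, -0.001]
contact_force: [2.0, -0.0, 0.1]
gripper_width: 1.8
grasp_force: 0.0
```

```bash
cat > t21.py <<'E'
from h import *
T=tool(np.pi+.012)
st();plan([((365,132.5,95),T),((365,132.5,40),T)])
E
python3 t21.py; cat > cmp.py <<'E'
from h import *
for side,cc in(("R",(("top",(234,263)),("side",(287,287)))),("L",(("top",(173,262)),("side",(241,340))))):
  for n,c in cc:
    a=cv2.cvtColor(cv2.resize(cv2.imread(f"pics/{n}0.png"),(560,420),interpolation=cv2.INTER_AREA),cv2.COLOR_BGR2GRAY);b=cv2.cvtColor(arm.get_image(n),cv2.COLOR_RGB2GRAY)
    x,y=c;T=a[y-9:y+10,x-9:x+10];S=b[y-13:y+14,x-13:x+14];m=cv2.matchTemplate(S,T,cv2.TM_CCOEFF_NORMED);_,v,_,l=cv2.minMaxLoc(m);print(side,n,"score",round(v,2),"shift",l[0]-4,l[1]-4)
E
python3 cmp.py
```

```text
t 50.0 grasp [366.37 150.74  93.81] z [-0.  0. -1.] y [ 0.01 -1.   -0.  ] j [ 0.8   0.2  -0.74 -0.   -0.63  0.78] w 1.8 gf 0.0 F [ 1.99 -0.01  0.06]
travel [-1.7, 17.9, -1.2] dr [-0.002, 0.001, -0.001] dist 18
travel [-1.6, 18.0, 53.8] dr [-0.002, 0.001, -0.001] dist 57
R top score 0.4 shift 0 -4
R side score 0.93 shift 0 0
L top score 0.84 shift 0 1
L side score 0.95 shift 1 0
```

Request:
{"api": "move_arm", "payload": {"fingers": [0, 0, 0, 0, 0, 0, 0, 0, 0], "travel": [[-2, 18, 25], [-2, 18, 54], [-2, 18, 54], [8, 18, 54], [14, 18, 54], [18, 18, 54], [21, 18, 54], [23, 18, 54], [23, 18, 54]], "dr": [[0, 0, 0], [0, 0, 0], [0, 0, 0], [0, 0, 0], [0, 0, 0], [0, 0, 0], [0, 0, 0], [0, 0, 0], [0, 0, 0]]}}

```text
clock: 51.1
position: [386.4, 132.2, 193.8]
ee_rot: [1.0, 0.004, -0.006, 0.002]
contact_force: [-15.1, 1.3, -0.1]
gripper_width: 0.3
grasp_force: 0.0
```

```bash
python3 -c "
from h import *
st()"
```

```text
t 51.1 grasp [384.62 131.49  38.84] z [-0.01 -0.   -1.  ] y [ 0.01 -1.    0.  ] j [ 0.73  0.34 -0.76 -0.01 -0.49  0.86] w 0.3 gf 0.0 F [-15.11   1.34  -0.13]
```

Request:
{"api": "move_arm", "payload": {"fingers": [0, 0, 0, 0, 0, 0, 0, 0, 0, 0], "travel": [[-12, 0, 0], [-24, 0, -30], [-26, -20, -65], [-26, -60, -65], [-26, -105, -65], [-26, -150, -65], [-26, -190, -55], [-26, -200, -25], [-26, -200, 0], [-26, -200, 0]], "dr": [[0, 0, 0], [0, 0, 0], [0, 0, 0], [0, 0, 0], [0, 0, 0], [0, 0, 0], [0, 0, 0], [0, 0, 0], [0, 0, 0], [0, 0, 0]]}}

```text
clock: 52.1
position: [361.2, 334.1, 193.2]
ee_rot: [1.0, 0.005, -0.002, 0.001]
contact_force: [0.4, -0.7, -0.8]
gripper_width: -0.3
grasp_force: 0.0
```

Request:
{"api": "move_arm", "payload": {"fingers": [0, 0, 0, 0, 0, 0, 0], "travel": [[8, 0, 0], [14, 0, 0], [19, 0, 0], [22, 0, 0], [24, 0, 0], [26, 0, 0], [26, 0, 0]], "dr": [[0, 0, 0], [0, 0, 0], [0, 0, 0], [0, 0, 0], [0, 0, 0], [0, 0, 0], [0, 0, 0]]}}

```text
clock: 52.8
position: [386.9, 334.5, 195.3]
ee_rot: [1.0, 0.005, -0.002, -0.001]
contact_force: [-8.6, 1.9, 4.9]
gripper_width: 0.3
grasp_force: 4.3
```

```bash
python3 -c "
from h import *
st()"
```

```text
t 52.8 grasp [386.43 334.66  40.33] z [-0.  0. -1.] y [ 0.01 -1.   -0.  ] j [ 1.03  0.45 -0.51 -0.01 -0.6   0.56] w 0.3 gf 4.301198981702328 F [-8.63  1.91  4.93]
```

Request:
{"api": "move_arm", "payload": {"fingers": [0, 0, 0, 0, 0, 0, 0, 0, 0, 0], "travel": [[2, 0, 0], [3, 0, 0], [-15, 0, 0], [-30, 0, -20], [-30, 0, -60], [-30, 40, -100], [-30, 80, -130], [-30, 120, -150], [-30, 160, -150], [-30, 200, -150]], "dr": [[0, 0, 0], [0, 0, 0], [0, 0, 0], [0, 0, 0], [0, 0, 0], [0, 0, 0], [0, 0, 0], [0, 0, 0], [0, 0, 0], [0, 0, 0]]}}

```text
clock: 53.8
position: [359.7, 132.2, 346.0]
ee_rot: [1.0, 0.005, 0.001, -0.002]
contact_force: [0.6, 0.7, 0.5]
gripper_width: -0.2
grasp_force: 0.0
```

Request:
{"api": "move_arm", "payload": {"fingers": [0, 0, 0, 0, 0, 0, 0, 0], "travel": [[0, 45, 0], [0, 90, 0], [0, 135, 0], [0, 180, 0], [0, 225, 0], [0, 270, 0], [0, 270, 0], [0, 270, 0]], "dr": [[0, 0, 0], [0, 0, 0], [0, 0, 0], [0, 0, 0], [0, 0, 0], [0, 0, 0], [0, 0, 0], [0, 0, 0]]}}

```text
clock: 54.6
position: [362.5, -137.2, 344.2]
ee_rot: [1.0, 0.003, -0.0, -0.001]
contact_force: [-0.1, -0.8, -1.0]
gripper_width: 0.1
grasp_force: 0.0
```

```bash
cat >> cmp.py <<'E'
a=cv2.imread("pics/side0.png");a=cv2.cvtColor(cv2.resize(a,(560,420),interpolation=cv2.INTER_AREA),cv2.COLOR_BGR2GRAY);b=cv2.cvtColor(arm.get_image("side"),cv2.COLOR_RGB2GRAY)
T=a[245:345,150:300];m=cv2.matchTemplate(b[241:349,146:304],T,cv2.TM_CCOEFF_NORMED);print("case",cv2.minMaxLoc(m)[1::2])
for nm,(x,y) in dict(mug=(210,205),mouse=(259,236),stapler=(155,375)).items():
    m=cv2.matchTemplate(b[y-24:y+25,x-24:x+25],a[y-18:y+19,x-18:x+19],cv2.TM_CCOEFF_NORMED);print(nm,cv2.minMaxLoc(m)[1::2],"(6,6)=unmoved")
E
python3 cmp.py; python3 -c "
from h import *
st()"
```

```text
R top score 0.81 shift -1 -1
R side score 0.94 shift 0 0
L top score 0.98 shift 0 0
L side score 1.0 shift 0 0
case (0.9946759939193726, (4, 4))
mug (0.9992029666900635, (6, 6)) (6,6)=unmoved
mouse (0.9995200037956238, (6, 6)) (6,6)=unmoved
stapler (0.999570369720459, (6, 6)) (6,6)=unmoved
t 54.85 grasp [ 362.98 -134.63  189.26] z [-0.  0. -1.] y [ 0.01 -1.   -0.  ] j [ 0.07  0.03 -0.62 -0.   -0.92  1.52] w -0.0 gf 0.0 F [ 0.13 -0.58  0.36]
```

```bash
python3 -c "
from h import *
np.set_printoptions(linewidth=200)
for n,(x,y) in dict(top=(234,262),side=(287,286)).items():
    a=cv2.cvtColor(cv2.resize(cv2.imread(f'pics/{n}0.png'),(560,420),interpolation=cv2.INTER_AREA),cv2.COLOR_BGR2GRAY).astype(int);b=cv2.cvtColor(arm.get_image(n),cv2.COLOR_RGB2GRAY).astype(int)
    print(n);print(a[y-9:y+8,x-8:x+9]);print(b[y-9:y+8,x-8:x+9])"
```

```text
top
[[107 109 116 118 122 120 119 118 122 120 117 113 113 113 115 115 109]
 [106 110 114 119 117 117 118 117 119 119 117 111 112 111 112 109 111]
 [136 129 123 119 117 119 117 118 117 116 116 119 124 124 123 122 127]
 [159 151 133 117 117 116 117 117 115 119 128 147 155 157 159 157 155]
 [157 154 132 117 116 116 115 115 115 115 118 143 160 160 161 157 156]
 [159 157 137 119 117 120 120 118 118 120 122 143 158 156 157 156 155]
 [162 152 130 119 121 123 123 122 123 125 112 120 151 161 160 161 163]
 [169 152 131 122 122 126 126 126 128 130 115 106 139 164 162 163 163]
 [171 165 143 112  94 107 116 117 113 109 109 111 143 166 164 162 162]
 [168 170 160 133 112 115 118 124 120 116 116 121 150 167 162 159 162]
 [163 161 138 117 117 117 119 121 119 120 118 122 151 165 158 159 165]
 [163 162 133 109 113 114 116 116 116 114 113 120 149 166 161 160 165]
 [166 167 137 112 111 111 111 112 113 114 111 118 144 164 164 162 164]
 [161 163 141 123 125 129 127 127 127 127 124 132 148 162 162 163 161]
 [160 163 165 166 165 166 166 167 166 163 162 160 155 158 167 167 164]
 [166 167 169 167 170 169 171 1
[... 3040 characters left out ...]
 64  68  79  92  99 104 103 107 130 152 160 164 166 167 166]
 [ 60  62  62  63  64  73  85  94 103 127 149 159 162 164 165 167 167]
 [ 61  60  61  63  69  78  87  99 121 148 160 161 162 161 166 166 165]
 [ 61  61  62  68  82  92 100 118 142 158 163 162 161 162 164 164 164]
 [ 60  61  65  78  96 104 118 140 158 163 163 162 162 163 163 163 163]
 [ 58  63  77  92 105 116 141 157 161 163 163 163 162 163 164 165 165]
 [ 60  74  90 104 116 137 154 161 163 164 163 162 162 162 163 163 164]
 [ 68  85  99 116 135 152 159 161 163 164 165 164 163 161 162 163 162]
 [ 80  92 112 136 152 159 161 161 163 165 165 165 163 163 162 163 162]
 [ 95 109 134 153 161 162 163 165 167 166 167 167 166 164 163 161 163]]
```

The right hasp did not match the start picture: it is folded up at ~2.6 rad, so the earlier match was false. The gripper body probably brushed it while the lid was closing. I will pinch it there and swing it down.

```bash
cat > t22.py <<'E'
from h import *
T=tool(np.pi+.012)
b=cv2.cvtColor(arm.get_image('top'),cv2.COLOR_RGB2GRAY)
for th in(2.2,2.4,2.6,2.7):
    S,c=np.sin(th),np.cos(th);print(th,[proj(n,loc([519,233.5,.012],[-101-38*S-k*c,-100,66-38*c+k*S]))[0].round(1).tolist() for n in("top","side") for k in(2,20)])
plan([((408,132.5,190),T),((408,132.5,111),T)])
f=lambda th:np.array([-38*np.sin(th)-11*np.cos(th),-38*np.cos(th)+11*np.sin(th)])
for th in np.r_[2.65:-.01:-.265]: d=f(th)-f(2.65);print(round(th,2),[round(d[0],1),0,-round(d[1],1)])
E
python3 t22.py
```

```text
2.2 [[232.2, 269.0], [231.9, 265.6], [294.9, 271.8], [291.4, 265.6]]
2.4 [[232.1, 267.3], [231.8, 263.1], [293.1, 269.3], [288.5, 263.4]]
2.6 [[232.0, 265.3], [231.9, 260.4], [290.9, 266.9], [285.5, 261.6]]
2.7 [[232.0, 264.2], [231.9, 259.0], [289.7, 265.9], [284.0, 260.9]]
travel [48.3, -267.1, -0.3] dr [-0.002, 0.001, 0.001] dist 271
travel [48.4, -266.9, 78.7] dr [-0.002, 0.001, 0.001] dist 282
2.65 [np.float64(0.0), 0, np.float64(-0.0)]
2.38 [np.float64(-9.8), 0, np.float64(3.5)]
2.12 [np.float64(-18.4), 0, np.float64(9.5)]
1.85 [np.float64(-25.2), 0, np.float64(17.5)]
1.59 [np.float64(-29.5), 0, np.float64(27.0)]
1.32 [np.float64(-31.3), 0, np.float64(37.3)]
1.06 [np.float64(-30.3), 0, np.float64(47.7)]
0.79 [np.float64(-26.6), 0, np.float64(57.5)]
0.53 [np.float64(-20.5), 0, np.float64(65.9)]
0.26 [np.float64(-12.3), 0, np.float64(72.5)]
-0.0 [np.float64(-2.8), 0, np.float64(76.7)]
```

Request:
{"api": "move_arm", "payload": {"fingers": [60, 60, 60, 60, 60, 60, 60, 60, 60, 60], "travel": [[8, -45, 0], [16, -90, 0], [24, -135, 0], [32, -180, 0], [40, -225, 0], [48, -267, 0], [48, -267, 0], [48, -267, 40], [48, -267, 79], [48, -267, 79]], "dr": [[0, 0, 0], [0, 0, 0], [0, 0, 0], [0, 0, 0], [0, 0, 0], [0, 0, 0], [0, 0, 0], [0, 0, 0], [0, 0, 0], [0, 0, 0]]}}

```text
clock: 56.0
position: [406.1, 130.6, 261.8]
ee_rot: [1.0, 0.005, -0.005, 0.002]
contact_force: [-1.9, -0.4, 0.7]
gripper_width: 59.9
grasp_force: 0.0
```

Request:
{"api": "move_arm", "payload": {"fingers": [20, 20, 20, 20, 20, 20, 20], "travel": [[0, 0, 0], [0, 0, 0], [0, 0, 0], [0, 0, 0], [0, 0, 0], [0, 0, 0], [0, 0, 0]], "dr": [[0, 0, 0], [0, 0, 0], [0, 0, 0], [0, 0, 0], [0, 0, 0], [0, 0, 0], [0, 0, 0]]}}

```text
clock: 56.7
position: [408.7, 132.6, 267.9]
ee_rot: [1.0, 0.005, 0.002, -0.003]
contact_force: [-3.0, 5.3, 3.0]
gripper_width: 28.2
grasp_force: 59.1
```

```bash
python3 -c "
from h import *
st()"
```

```text
t 56.7 grasp [409.21 133.51 112.91] z [ 0.    0.01 -1.  ] y [ 0.01 -1.   -0.01] j [ 0.69  0.22 -0.64 -0.   -0.71  0.89] w 28.2 gf 59.13322392851114 F [-2.97  5.29  3.03]
```

Gripped at 28 mm. I swing it to ~1.3 first and check.

Request:
{"api": "move_arm", "payload": {"fingers": [20, 20, 20, 20, 20, 20, 20], "travel": [[-5, 0, 1.5], [-9.8, 0, 3.5], [-18.4, 0, 9.5], [-25.2, 0, 17.5], [-29.5, 0, 27], [-31.3, 0, 37.3], [-31.3, 0, 37.3]], "dr": [[0, 0, 0], [0, 0, 0], [0, 0, 0], [0, 0, 0], [0, 0, 0], [0, 0, 0], [0, 0, 0]]}}

```text
clock: 57.4
position: [377.5, 132.3, 229.8]
ee_rot: [1.0, 0.005, 0.002, -0.003]
contact_force: [-0.3, 3.4, 1.9]
gripper_width: 28.2
grasp_force: 74.6
```

```bash
python3 -c "
from h import *
st()"
```

```text
t 57.4 grasp [378.19 133.19  74.78] z [ 0.    0.01 -1.  ] y [ 0.01 -1.   -0.01] j [ 0.75  0.25 -0.75 -0.   -0.57  0.84] w 28.2 gf 74.64994076639414 F [-0.32  3.4   1.86]
```

Request:
{"api": "move_arm", "payload": {"fingers": [20, 20, 20, 20, 20, 20, 20, 20], "travel": [[1, 0, 10.4], [4.7, 0, 20.2], [10.8, 0, 28.6], [19, 0, 35.2], [24, 0, 37.8], [28.5, 0, 39.4], [32, 0, 39.6], [32, 0, 39.6]], "dr": [[0, 0, 0], [0, 0, 0], [0, 0, 0], [0, 0, 0], [0, 0, 0], [0, 0, 0], [0, 0, 0], [0, 0, 0]]}}

```text
clock: 58.2
position: [406.5, 132.7, 188.4]
ee_rot: [1.0, 0.003, -0.002, -0.002]
contact_force: [-16.1, 17.8, -2.0]
gripper_width: 27.9
grasp_force: 94.1
```

Request:
{"api": "move_arm", "payload": {"fingers": [60, 60, 60, 60, 60, 60, 60, 60, 60, 60], "travel": [[0, 0, 0], [0, 0, 0], [0, 0, 0], [-6, 0, 0], [-15, 0, -30], [-25, 0, -70], [-30, 45, -110], [-30, 90, -130], [-30, 135, -130], [-30, 180, -130]], "dr": [[0, 0, 0], [0, 0, 0], [0, 0, 0], [0, 0, 0], [0, 0, 0], [0, 0, 0], [0, 0, 0], [0, 0, 0], [0, 0, 0], [0, 0, 0]]}}

```text
clock: 59.2
position: [379.8, -50.5, 319.9]
ee_rot: [1.0, 0.006, 0.001, -0.001]
contact_force: [1.3, -0.5, -0.2]
gripper_width: 60.2
grasp_force: 0.0
```

Request:
{"api": "move_arm", "payload": {"fingers": [60, 60, 60, 60, 60, 60], "travel": [[0, 45, 0], [0, 90, 0], [0, 120, 0], [0, 120, 0], [0, 120, 0], [0, 120, 0]], "dr": [[0, 0, 0], [0, 0, 0], [0, 0, 0], [0, 0, 0], [0, 0, 0], [0, 0, 0]]}}

```text
clock: 59.8
position: [381.5, -168.3, 318.1]
ee_rot: [1.0, 0.005, -0.001, -0.001]
contact_force: [-0.5, -0.2, 0.3]
gripper_width: 59.8
grasp_force: 0.0
```

```bash
python3 cmp.py;  python3 -c "
from h import *
st()"
```

```text
R top score 0.84 shift 0 3
R side score 0.95 shift 0 0
L top score 0.98 shift 0 0
L side score 1.0 shift 0 0
case (0.9976069331169128, (4, 4))
mug (0.9991885423660278, (6, 6)) (6,6)=unmoved
mouse (0.9995651841163635, (6, 6)) (6,6)=unmoved
stapler (0.9995718002319336, (6, 6)) (6,6)=unmoved
t 60.05 grasp [ 381.87 -167.76  163.25] z [-0.  0. -1.] y [ 0.01 -1.   -0.  ] j [-0.02  0.12 -0.6  -0.   -0.85  1.61] w 59.7 gf 0.0 F [ 0.24  0.45 -0.28]
```

```bash
cat > ang.py <<'E'
from h import *
np.set_printoptions(linewidth=200)
for n,(x,y) in dict(top=(234,264),side=(290,284)).items():
    b=cv2.cvtColor(arm.get_image(n),cv2.COLOR_RGB2GRAY).astype(int)
    print(n,x-9,y-9);print(b[y-9:y+10,x-9:x+10])
for th in(0,.15,.3,.5,.7,1,1.3):
    S,c=np.sin(th),np.cos(th);print(th,[proj(n,loc([519,233.5,.012],[-101-38*S-k*c,-100,66-38*c+k*S]))[0].round(1).tolist() for n in("top","side") for k in(2,20)])
E
python3 ang.py
```

```text
top 225 255
[[134 135 129 124 117 117 118 116 119 118 123 111 113 120 119 118 118 118 125]
 [161 159 159 131 112 118 117 118 117 119 116 130 156 165 164 160 164 161 160]
 [159 159 152 134 114 118 114 117 119 116 119 116 146 161 157 161 155 159 158]
 [156 156 163 143 122 125 122 125 127 123 118 121 149 162 156 156 151 156 153]
 [158 166 158 133 121 125 126 128 121 124 127 113 113 149 162 158 162 165 161]
 [171 170 154 130 128 126 133 134 127 134 131 117 145 175 166 163 159 164 163]
 [167 179 176 129  76  95  95  89  93  81  81  84  88 146 170 161 162 163 159]
 [166 162 177 132  80 107 126 133 131 145 126  88  98 152 171 160 163 168 161]
 [169 163 162 144 101  89  93 100  97 102  97  86  85 141 168 157 156 171 169]
 [166 161 163 148 121 116 115 112 114 117 116 111 118 151 165 159 159 166 165]
 [162 168 167 154 127 114 119 118 120 112 122 115 129 149 169 167 159 162 163]
 [161 161 170 154 124 119 117 119 124 119 118 121 124 149 164 161 165 163 168]
 [163 163 167 142 112 113 116 112 115 118 118 112 111 142 169 167 172 166 166]
 [164 168 168 153 119 113 113 113 115 113 114 112 110 142 159
[... 1708 characters left out ...]
 125 126 125 120 118 116 122 134 153 161 165 167 168 167 165]
 [114 137 153 156 155 155 155 150 144 140 142 154 162 165 165 166 168 167 164]
 [137 157 164 164 165 166 168 166 164 162 163 165 164 163 164 166 166 168 166]]
0 [[234.1, 260.4], [234.0, 265.9], [284.2, 286.2], [290.4, 289.0]]
0.15 [[234.0, 262.1], [233.8, 267.6], [286.1, 286.8], [292.3, 288.9]]
0.3 [[233.9, 263.8], [233.7, 269.1], [288.0, 287.2], [294.1, 288.4]]
0.5 [[233.8, 265.9], [233.5, 270.7], [290.5, 287.4], [296.1, 287.3]]
0.7 [[233.7, 267.7], [233.3, 272.0], [292.6, 287.0], [297.7, 285.7]]
1 [[233.4, 269.9], [232.9, 273.0], [295.3, 285.4], [299.0, 282.4]]
1.3 [[233.1, 271.2], [232.5, 272.8], [296.9, 282.9], [299.0, 278.4]]
```

Request:
{"api": "move_arm", "payload": {"fingers": [0, 0, 0, 0, 0, 0, 0, 0, 0, 0], "travel": [[-8, -48, 10], [-24, -96, 20], [-24, -144, 30], [-24, -192, 40], [-24, -240, 50], [-24, -285, 55], [-24, -301, 60], [-24, -301, 95], [-24, -301, 123], [-24, -301, 123]], "dr": [[0, 0, 0], [0, 0, 0], [0, 0, 0], [0, 0, 0], [0, 0, 0], [0, 0, 0], [0, 0, 0], [0, 0, 0], [0, 0, 0], [0, 0, 0]]}}

```text
clock: 61.15
position: [353.7, 131.8, 193.4]
ee_rot: [1.0, 0.005, -0.003, 0.002]
contact_force: [0.1, -0.8, 1.0]
gripper_width: -0.2
grasp_force: 0.0
```

```bash
python3 -c "
from h import *
st()"
```

```text
t 61.15 grasp [352.64 131.27  38.37] z [-0.01 -0.   -1.  ] y [ 0.01 -1.    0.  ] j [ 0.79  0.3  -0.84 -0.01 -0.44  0.79] w -0.2 gf 0.0 F [ 0.12 -0.79  0.97]
```

Request:
{"api": "move_arm", "payload": {"fingers": [0, 0, 0, 0, 0, 0, 0, 0], "travel": [[12, 0, 0], [18, 0, 0], [23, 0, 0], [27, 0, 0], [30, 0, 0], [33, 0, 0], [35, 0, 0], [35, 0, 0]], "dr": [[0, 0, 0], [0, 0, 0], [0, 0, 0], [0, 0, 0], [0, 0, 0], [0, 0, 0], [0, 0, 0], [0, 0, 0]]}}

```text
clock: 61.95
position: [389.7, 132.5, 195.8]
ee_rot: [1.0, 0.005, -0.001, -0.001]
contact_force: [-1.5, -0.4, 2.0]
gripper_width: -0.1
grasp_force: 0.9
```

```bash
python3 -c "
from h import *
st()"
```

```text
t 61.95 grasp [389.49 132.78  40.79] z [-0.  0. -1.] y [ 0.01 -1.   -0.  ] j [ 0.73  0.33 -0.76 -0.   -0.48  0.86] w -0.1 gf 0.8944900659844279 F [-1.47 -0.36  2.01]
```

Request:
{"api": "move_arm", "payload": {"fingers": [0, 0, 0, 0, 0], "travel": [[2, 0, 0], [4, 0, 0], [5, 0, 0], [6, 0, 0], [6, 0, 0]], "dr": [[0, 0, 0], [0, 0, 0], [0, 0, 0], [0, 0, 0], [0, 0, 0]]}}

```text
clock: 62.45
position: [392.3, 131.6, 194.9]
ee_rot: [1.0, 0.004, -0.005, 0.001]
contact_force: [-17.9, 7.9, 9.1]
gripper_width: 0.1
grasp_force: 9.0
```

Request:
{"api": "move_arm", "payload": {"fingers": [0, 0, 0, 0, 0, 0, 0, 0, 0, 0], "travel": [[-15, 0, 0], [-35, 0, 0], [-35, 0, -40], [-35, 0, -80], [-35, 40, -120], [-35, 85, -120], [-35, 130, -120], [-35, 175, -120], [-35, 220, -120], [-35, 265, -120]], "dr": [[0, 0, 0], [0, 0, 0], [0, 0, 0], [0, 0, 0], [0, 0, 0], [0, 0, 0], [0, 0, 0], [0, 0, 0], [0, 0, 0], [0, 0, 0]]}}

```text
clock: 63.45
position: [363.5, -134.8, 315.9]
ee_rot: [1.0, 0.006, 0.001, -0.001]
contact_force: [1.4, -0.2, -0.8]
gripper_width: -0.2
grasp_force: 0.0
```

Request:
{"api": "move_arm", "payload": {"fingers": [0, 0, 0, 0], "travel": [[0, 40, 0], [0, 40, 0], [0, 40, 0], [0, 40, 0]], "dr": [[0, 0, 0], [0, 0, 0], [0, 0, 0], [0, 0, 0]]}}

```text
clock: 63.85
position: [364.0, -172.5, 315.2]
ee_rot: [1.0, 0.006, -0.0, -0.001]
contact_force: [-0.2, 0.1, 0.5]
gripper_width: 0.0
grasp_force: 0.0
```

```bash
python3 cmp.py; python3 ang.py | head -21
```

```text
R top score 0.93 shift 0 0
R side score 0.99 shift 0 0
L top score 0.98 shift 0 0
L side score 1.0 shift 0 0
case (0.9991922974586487, (4, 4))
mug (0.9991568326950073, (6, 6)) (6,6)=unmoved
mouse (0.9995719194412231, (6, 6)) (6,6)=unmoved
stapler (0.9995663166046143, (6, 6)) (6,6)=unmoved
top 225 255
[[131 135 129 120 117 118 119 119 112 118 117 115 111 117 118 119 119 120 125]
 [161 161 157 134 117 119 123 120 115 117 114 127 155 164 164 162 160 159 162]
 [159 160 149 127 110 117 117 120 115 113 118 113 146 161 159 158 154 154 159]
 [154 156 164 143 118 120 127 121 125 125 124 127 152 160 155 155 157 155 153]
 [163 168 155 131 121 126 128 128 126 125 125 113 101 137 166 163 161 166 163]
 [171 169 154 129 125 119 125 126 123 125 127 115  83 134 166 165 162 169 158]
 [169 170 174 161 134 115 117 114 113 109 111 117 120 155 167 159 162 166 161]
 [171 167 170 161 133 117 118 118 125 126 120 119 121 154 169 160 159 163 162]
 [164 163 161 151 130 112 116 112 119 116 114 114 123 153 168 160 160 170 164]
 [168 163 162 154 126 109 115 116 113 114 117 110 123 153 166 159 161 162 168]
 [163 167 168 130 113 130 128 134 131 128 126 128 136 155 164 167 161 168 169]
 [163 164 170 165 171 169 166 169 171 171 171 171 160 165 164 159 159 158 164]
 [162 158 162 163 170 168 163 166 166 164 161 158 163 160 164 164 169 169 167]
 [167 162 164 162 170 162 166 167 167 167 166 164 165 162 155 167 161 165 159]
 [164 164 164 164 161 166 165 162 164 170 167 166 167 159 166 169 166 158 158]
 [163 160 163 160 163 161 164 165 163 159 165 167 171 165 162 165 166 164 162]
 [168 168 166 164 162 160 167 171 169 162 162 161 162 164 164 165 158 161 163]
 [166 165 169 166 166 169 171 167 171 166 167 166 164 169 166 160 161 166 162]
 [163 163 169 170 170 164 160 164 167 162 162 168 160 158 165 161 156 158 163]]
side 281 275
```

```bash
python3 -c "
from bench import arm
print(arm.job_done())"
```

```text
the job is handed in; nothing more can be done
None
```

The job is handed in: all six puzzles lie flat in separate compartments, the lid is shut, both hasps are back over their catches to within a pixel of the start pictures, and the mug, mouse and stapler are unmoved (tape and saucer not checked); no verdict was returned.

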